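Set a telescopic leg to its length mark and flip its cam lever shut

TASK

The small slide viewer stands in the way of the telescopic leg: lift it out and stand it upright on the bench, a hand's width or more to the side of the leg's line, before the leg can touch it. Then pull the sprung leg out until its yellow pointer is on the orange length mark and, keeping it there, flip the red cam lever all the way down. Finish still holding the leg at the mark with the lever shut: do not let go, or the spring will draw it back; leave the carton and the loupe where they are.

Things in the scene. Friction and masses are not known exactly. Their poses are not given: they have to be found in the camera images.
- stand: Fixed stand: grey base plate 95 x 270 x 12 mm (x -50 to +45, y -73 to +197), aluminium pillar at y = +176 mm (83 mm high) with a steel rod along its y axis 60 mm above the bench, low cradle at y = -62 mm (67 mm high). Origin on the bench under the rod's axis. White scale bar beside the rod at x = +52 mm, top 62 mm high. The leg slides out along the stand's -y. Its position and heading vary.
- collar (a point): The sliding leg: black collar 44 x 48 x 46 mm round the rod (this point is the collar's centre, 60 mm above the bench) and a black 25 mm tube along its -y to a rubber foot (31 mm thick) that ends 210 mm from this point. Axes parallel to the stand's; moves only along the stand's y, 0.35 kg. Carries the yellow pointer and the red lever.
- leg (a joint): How far the leg is drawn out, m: 0 fully in (collar centre at stand y = +120 mm), grows towards the stand's -y, end stop 0.15. A spring pulls it in with 2.7 N (at 0) to 5 N (at 0.15), plus 1 N friction; it goes home if let go. Shutting the lever does not lock it against the spring.
- lever (a joint): Red cam lever on the collar, rad: 0 = straight up (open), 1.4 = down at its stop (shut: 10 degrees above level, pointing to the stand's -x, the robot's side). Starts at 0 to 0.25. Hinge axis parallel to the rod, so the leg can be drawn along by the lever. Friction 0.10 N m; stays where it is left.
- lever_grip (a point): Centre of the grip bar at the lever's end: a lying cylinder 22 mm in diameter and 30 mm long along the stand's y, with flat ends that can be pinched from above (fingers closing along the stand's y; it can turn between them). 55 mm from the hinge.
- lever_hinge (a point): The lever's hinge axis on the collar: 88 mm above the bench, 16 mm to the stand's -x of the rod's axis. Does not turn with the lever.
- pointer (a point): End of the yellow pointer on the collar's far side, 4 mm wide, 72 mm above the bench, 50 mm to the stand's +x of the rod; same y as the collar's centre.
- mark: Orange length mark, a clip 20 x 10 x 4 mm fixed on the scale bar with a 15 mm fin on its far edge, 10 mm wide along the stand's y; origin at its middle, axes parallel to the stand's. Set at a different place each time, at an extension of 70 to 130 mm.
- foot_end (a point): Middle of the rubber foot's end face, 60 mm above the bench.
- viewer: Small upright slide viewer, black frame and pale panels, 30 x 34 x 66 mm (its x, y, z), about 80 g, origin at the centre of its underside. It stands loose on the bench right in front of the leg's rubber foot, any heading within 0.5 rad.
- carton: Bystander: small brown carton, 62 x 61 x 94 mm, behind the stand.
- loupe: Bystander: black eye loupe with a pale rim, 39 mm across, 40 mm high, at the front edge.
There are look-alikes about, which are no part of the job. Leave any blue or pink look-alike of the viewer alone.

How it is judged:
By the outcome, as a careful person would: the job done as asked, in the order asked, and still so for the second after the job is handed in, while the arm keeps its last pose, push and grip.
It also fails if it takes over 58 s, if anything falls off the work surface, if the arm or the gripper's body presses on something with over 40 N, if the wrist force passes 120 N, or if a joint passes its speed limit or range.

ROBOT

A 7-joint arm with a two-finger parallel gripper is mounted at the origin on a cart in front of the work surface, level with it; the furniture and walls round the work are solid. World frame = base frame: x ahead of the robot, y to its left, z up, the work surface at z = 0. Lengths are in m, angles in rad, forces in N, time in s.
With the tool pointing down it reaches from about 0.4 to 0.85 m from the base axis. Payload 4.5 kg.
Tool frame: the origin (TCP) lies midway between the tips of the shut fingers; the grasp point (between the pads) lies 19 mm behind it; z points along the fingers, y is the direction in which the jaws open and shut (so a half turn about z gives the same grasp; the last joint's range is limited). The gripper opens to 88 mm and grips with 3 to 60 N. Pads are 18 mm wide; open, the fingers measure 123 mm over their backs; the gripper's body (75 mm by 187 mm) begins 45 mm behind the grasp point.
Start: joints at [1.206, 0.689, -0.195, 1.565, 0.157, 0.902, -0.215], TCP at [0.243, -0.576, 0.239] pointing down, gripper open.
Joint ranges: [-3.01, 3.01], [-0.46, 2.08], [-1.47, 1.51], [0.13, 2.56], [-1, 4.14], [0.04, 2.09], [-2.66, 2.66]. Speed limits (rad/s): [2.57, 2.57, 3.14, 3.14, 3.14, 3.14, 3.14].

INTERFACE

Orientations are given as a unit quaternion [x, y, z, w].
In Python, from plant import r gives the robot as it stands.
- The arm moves only by the tool play_rows, never from a script. Its argument "targets" is a list of rows, each an object of numbers: "jaw": the closure, from 0 (fully open) to 1 (shut); "dx", "dy", "dz": the shift along the tool's x, y, z in m; "yaw": the turn about the tool's z in rad. A call has exactly 5 rows; each row shifts and turns the pose as measured when the row begins, along the tool's axes as they then stand; what a row does not reach is not made up. A row lasts 1/10 s, in which the tool goes at most 50 mm and 8.59 degrees, less where a joint would pass 70% of its speed; a pose out of reach is approached as far as the arm can. A call with a gripper value outside its range is refused whole. The fingers move at their own pace and stop on an object; "squeeze" is the grip in N (left out, the last holds). Time passes only in rows, so rows that do not move let the fingers close, or fill a call up. It gives the time, the measured TCP pose, the force and the opening at its end, in the units of the state.
- r.get_state(): the state, without advancing time (a new reading comes with each control period).
- r.snapshot(name): name is "scene" or "top"; returns a dict with "frame" (420x560x3 uint8, red, green, blue), "z_map" (420x560 float32, m along the optical axis (not along the pixel's ray), 0 where there is no reading), "mtx" (3x3 intrinsics, pixels), "position" and "orientation" of the camera in the world. Camera axes: x right, y up, looking along -z (the intrinsics and any distortion apply to the point x, -y, -z); pixel columns grow to the right and rows downward; lengths in m; the calibration is good to about 2 mm. A picture is of the moment at which its call begins.
- r.finish_job(): hands the job in, once; it reports no verdict.
The state is a dict: "clock": time; "q": joint angles; "qd": joint speeds; "joint_torque": joint torques, N m; "tool_pos": TCP position; "eef_rot": TCP orientation; "contact_force": force on the tool from outside, world axes, zero at the start; "moment": the same for the moment, N m; "opening": opening from 0.0 (shut) to 1.0 (fully open).
Only numpy, scipy, OpenCV 4.12 (cv2) and the standard library are available. Lean on these libraries where they do the work, as an engineer would, in place of code of your own. Each camera call takes 0.05 s, during which the arm holds its last target.

## Working session

There is one attempt and no reset: what is moved stays moved. The work goes in short steps, Python scripts to look and compute and a tool call to move; the robot and the scene stay as the last step left them, time stands still between calls to the robot, and variables do not carry over. Pictures are saved under pics/ and viewed, and the job is handed in when it is done.

Besides the shell and the picture viewer there is one more tool, called as a command line: name --argument value ..., lists and objects as JSON in quotes. play_rows: Moves the arm, as the interface text tells. Its arguments: {"type":"object","properties":{"targets":{"type":"array"},"squeeze":{"type":"number"}},"required":["targets"]}

```bash
ls; mkdir -p pics; python3 - <<'E'
from plant import r
import cv2,numpy as np,pickle
print(r.get_state())
for n in("scene","top"):
    s=r.snapshot(n); cv2.imwrite(f"pics/{n}0.png",s["frame"][...,::-1]); pickle.dump(s,open(f"{n}0.pkl","wb"))
    print(n,s["mtx"],s["position"],s["orientation"],[k for k in s])
E
```

```text
pics
{'clock': 0.0, 'q': array([ 1.20579036,  0.68997325, -0.19449608,  1.56634786,  0.15729781,
        0.90245168, -0.21512935]), 'qd': array([ 0.00044399,  0.00050148, -0.00044472, -0.00016743, -0.00034859,
        0.00285554, -0.00120673]), 'joint_torque': array([-9.88164829e-04, -5.27563477e+01, -1.26710795e+00, -1.53428382e+01,
       -5.26009791e-02,  6.66146341e-03,  1.90318465e-04]), 'tool_pos': array([ 0.24240618, -0.57540336,  0.23791523]), 'eef_rot': array([ 9.80180624e-01,  1.98103872e-01, -2.42708638e-04, -8.61643120e-04]), 'contact_force': array([ 0.39491805, -0.84476531, -0.02912294]), 'moment': array([-0.00355577, -0.00503665,  0.02307639]), 'opening': 1.0018554584345076}
scene [[381.4745602    0.         279.39965136]
 [  0.         381.4745602  206.95586695]
 [  0.           0.           1.        ]] [-0.03702674  0.41885879  0.58415139] [-0.18738597  0.4654733   0.79542089 -0.33989221] ['frame', 'z_map', 'mtx', 'position', 'orientation']
top [[522.39477222   0.         271.90707052]
 [  0.         522.39477222 210.67000596]
 [  0.           0.           1.        ]] [ 0.31141425 -0.1950926   1.59707151] [ 0.05148235 -0.05735746 -0.69451462  0.71533847] ['frame', 'z_map', 'mtx', 'position', 'orientation']
```

View pics/scene0.png

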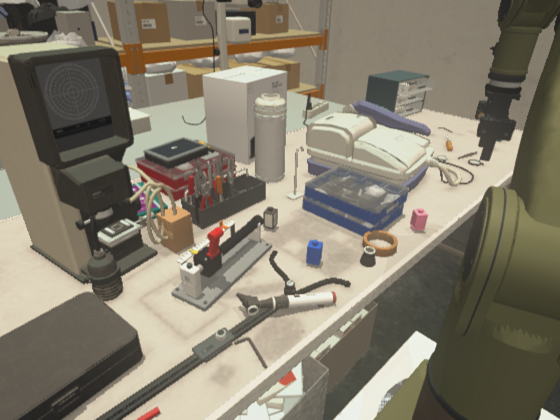

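View pics/top0.png

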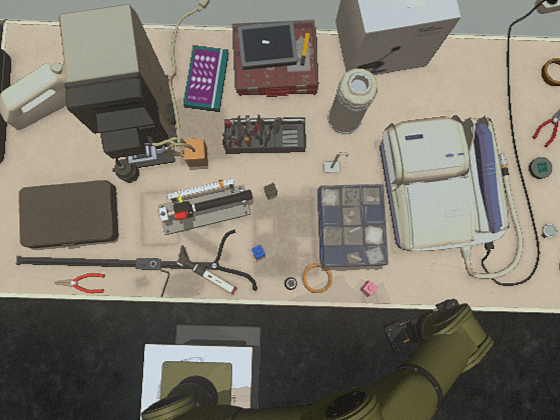

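```bash
cat >h.py <<'E'
import numpy as np,cv2,pickle
from scipy.spatial.transform import Rotation as R
def ray(s,u,v):
    K=s["mtx"]; d=np.array([(u-K[0,2])/K[0,0],-(v-K[1,2])/K[1,1],-1.])
    return np.array(s["position"]),R.from_quat(s["orientation"]).as_matrix()@d
def onz(s,u,v,z):
    o,d=ray(s,u,v); return o+d*(z-o[2])/d[2]
def dep(s,u,v):
    o,d=ray(s,u,v); return o+d*s["z_map"][int(round(v)),int(round(u))]
def proj(s,p):
    c=R.from_quat(s["orientation"]).as_matrix().T@(np.array(p)-s["position"]);K=s["mtx"]
    return np.array([K[0,2]+K[0,0]*c[0]/-c[2],K[1,2]-K[1,1]*c[1]/-c[2]])
def cloud(s):
    v,u=np.mgrid[0:420,0:560]; K=s["mtx"]; z=s["z_map"]
    c=np.stack([(u-K[0,2])/K[0,0]*z,-(v-K[1,2])/K[1,1]*z,-z],-1)
    P=c@R.from_quat(s["orientation"]).as_matrix().T+s["position"]; P[z==0]=np.nan
    return P
def crop(s,u0,v0,u1,v1,k,fn):
    f=cv2.resize(s["frame"][v0:v1,u0:u1,::-1],None,fx=k,fy=k,interpolation=cv2.INTER_CUBIC); cv2.imwrite(fn,f)
def load(n): return pickle.load(open(n,"rb"))
E
python3 - <<'E'
from h import *
t=load("top0.pkl");s=load("scene0.pkl")
crop(t,150,170,300,270,5,"pics/tc.png");crop(s,160,190,330,310,4.5,"pics/sc.png")
for p in[(270,190),(258,252),(369,288),(290,284),(195,152),(160,215),(250,205)]: print(p,dep(t,*p).round(3))
E
```

```text
(270, 190) [ 0.611 -0.197  0.067]
(258, 252) [ 0.426 -0.167  0.067]
(369, 288) [ 0.331 -0.493  0.064]
(290, 284) [ 0.336 -0.264  0.044]
(195, 152) [0.714 0.029 0.092]
(160, 215) [0.524 0.122 0.083]
(250, 205) [ 0.575 -0.137  0.003]
```

View pics/tc.png

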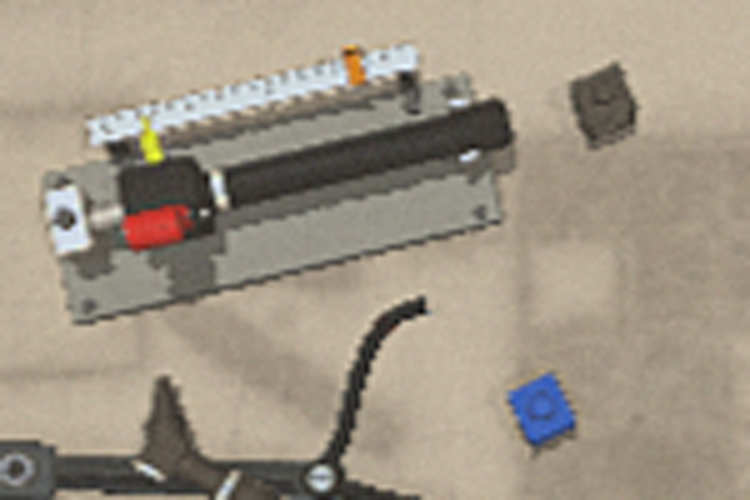

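View pics/sc.png

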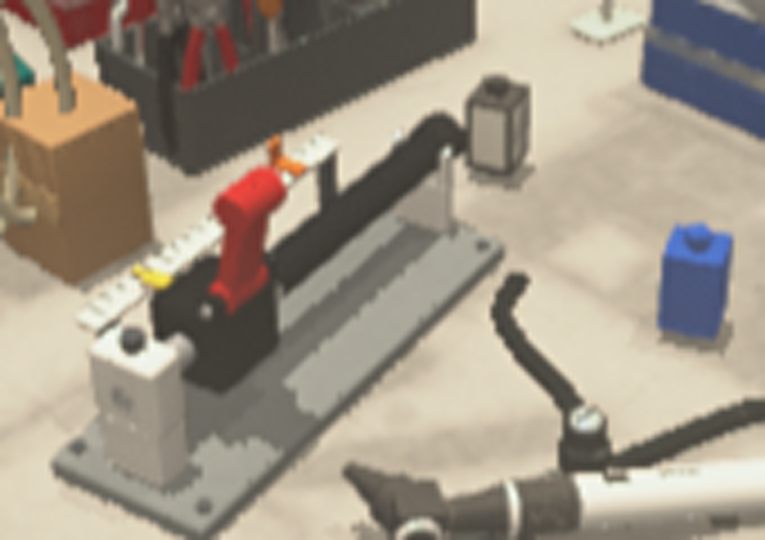

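```bash
cat > m.py <<'E'
from h import *
t=load("top0.pkl");s=load("scene0.pkl");P=cloud(t);Q=cloud(s)
f=t["frame"].astype(int)
def rect(m,lab,X):
    p=X[m][:,:2].astype(np.float32); r=cv2.minAreaRect(p*1000); print(lab,m.sum(),np.round(r[0],1),np.round(r[1],1),round(r[2],1)); return r
def reg(u0,v0,u1,v1):
    m=np.zeros((420,560),bool); m[v0:v1,u0:u1]=1; return m
m=reg(255,175,285,210)&(P[...,2]>.055); rect(m,"viewer",P); print(np.nanmean(P[m],0),np.nanmax(P[m],0),np.nanmin(P[m],0))
m=reg(155,180,255,240)&(P[...,2]>.006); rect(m,"stand all",P)
hsv=cv2.cvtColor(t["frame"],cv2.COLOR_RGB2HSV)
base=reg(155,180,255,240)&(P[...,2]>.007)&(P[...,2]<.017)
rect(base,"base",P)
# black tube: line
tube=reg(195,185,255,215)&(hsv[...,2]<70)&(P[...,2]>.065)
p=P[tube]; c=p[:,:2].mean(0); w,V=np.linalg.eigh(np.cov((p[:,:2]-c).T)); print("tube",c,V[:,1],p[:,2].max())
for nm,lo,hi in(("red",(0,150,80),(8,255,255)),("yellow",(25,150,100),(35,255,255)),("orange",(10,160,120),(20,255,255))):
    for n,S,X,rg in(("top",t,P,reg(160,175,245,225)),("scene",s,Q,reg(165,190,260,290))):
        h=cv2.cvtColor(S["frame"],cv2.COLOR_RGB2HSV); mk=(cv2.inRange(h,lo,hi)>0)&rg
        v,u=np.nonzero(mk); print(nm,n,len(u),u.mean().round(1),v.mean().round(1),(u.min(),u.max(),v.min(),v.max()),np.nanmean(X[mk],0).round(4),np.nanmax(X[mk],0).round(4),np.nanmin(X[mk],0).round(4))
E
python3 m.py
```

```text
viewer 81 [ 617.4 -197.1] [29.3 30.2] 23.5
[ 0.6170982  -0.19651247  0.06037602] [ 0.63545304 -0.17855663  0.0704431 ] [ 0.60043809 -0.21501221  0.05502562]
stand all 3213 [555.    2.3] [187.6 304.4] 1.8
base 1479 [556.5   2.3] [183.8 304.6] 1.7
tube [ 0.57724215 -0.06424784] [-0.26605294  0.96395842] 0.08157220613617788
red top 87 180.8 214.9 (np.int64(175), np.int64(187), np.int64(211), np.int64(219)) [0.5176 0.0511 0.1444] [0.537  0.0661 0.1583] [0.5051 0.0378 0.0847]
red scene 325 204.6 223.6 (np.int64(165), np.int64(222), np.int64(190), np.int64(257)) [0.6411 0.0019 0.1009] [0.9935 0.0672 0.1544] [ 0.5048 -0.1385  0.005 ]
yellow top 22 179.7 198.5 (np.int64(178), np.int64(181), np.int64(194), np.int64(202)) [0.5761 0.0691 0.0742] [0.5889 0.0749 0.0827] [0.5644 0.0632 0.0687]
yellow scene 15 193.7 251.5 (np.int64(190), np.int64(197), np.int64(250), np.int64(253)) [0.5791 0.0696 0.0754] [0.5924 0.0751 0.0844] [0.5601 0.066  0.0723]
orange top 18 220.6 183.3 (np.int64(219), np.int64(222), np.int64(179), np.int64(186)) [ 0.6278 -0.0485  0.0643] [ 0.6378 -0.0437  0.0783] [ 0.6201 -0.0528  0.0579]
orange scene 27 221.7 216.3 (np.int64(218), np.int64(226), np.int64(190), np.int64(228)) [ 0.6573 -0.0663  0.0753] [ 0.7488 -0.044   0.0972] [ 0.6202 -0.1297  0.0626]
```

```bash
cat > m2.py <<'E'
from m import *
print('----')
C=lambda u,v,z:onz(t,150+u/5-.4,170+v/5-.4,z)
a=C(75,322,.012);b=C(500,222,.012);d=C(468,75,.012);e=C(47,172,.012)
print("base corners",a.round(4),b.round(4),d.round(4),e.round(4),np.linalg.norm(a-b),np.linalg.norm(b-d))
y=(a-b)[:2];y/=np.linalg.norm(y);print("ydir base",y)
a2=C(86,123,.062);b2=C(412,47,.062);y2=(a2-b2)[:2];y2/=np.linalg.norm(y2);print("bar",y2,np.linalg.norm(a2-b2))
# tube in top view: mask tight
tube=reg(200,188,251,212)&(hsv[...,2]<75)&(P[...,2]>.062)&(P[...,2]<.085)
p=P[tube];print(tube.sum())
l=cv2.fitLine(p[:,:2].astype(np.float32),cv2.DIST_HUBER,0,.001,.001).ravel();print("tube",l)
for y in (np.linspace(-.12,0,7)):
    k=abs(p[:,1]-y)<.006; print(y.round(3),p[k][:,0].min().round(4),p[k][:,0].max().round(4),p[k][np.argmax(p[k][:,2])].round(4))
print(P[tube][:,1].min())
E
python3 m2.py|sed -n '/----/,$p'
```

```text
----
base corners [0.476  0.1196 0.012 ] [ 0.5454 -0.1367  0.012 ] [ 0.6366 -0.1136  0.012 ] [0.568  0.1423 0.012 ] 0.2654707806421045 0.09412980895034499
ydir base [-0.26112139  0.96530597]
bar [-0.26239656  0.96496013] 0.19929878925802208
382
tube [ 0.26884815 -0.96318257  0.57762545 -0.06695876]
-0.12 0.5811 0.6053 [ 0.5942 -0.1206  0.0816]
-0.1 0.5757 0.5989 [ 0.5913 -0.1058  0.0783]
-0.08 0.5713 0.5925 [ 0.576  -0.0767  0.0753]
-0.06 0.5653 0.5864 [ 0.581  -0.059   0.0777]
-0.04 0.5587 0.583 [ 0.5717 -0.0446  0.0771]
-0.02 0.5521 0.5755 [ 0.5562 -0.0246  0.0767]
0.0 0.5481 0.5692 [0.5518 0.0042 0.0801]
-0.13816640266057262
```

```bash
python3 - <<'E'
from h import *
t=load("top0.pkl");s=load("scene0.pkl")
crop(t,252,172,292,212,15,"pics/vt.png");crop(s,250,195,295,240,13,"pics/vs.png")
for u,v in[(240,135),(300,150),(300,260),(300,300),(330,280),(200,225),(265,135),(335,165),(320,190)]: print((u,v),dep(t,u,v).round(3))
E
```

```text
(240, 135) [ 0.77  -0.103  0.093]
(300, 150) [ 0.751 -0.287  0.019]
(300, 260) [ 0.41  -0.295 -0.002]
(300, 300) [ 0.29  -0.297  0.006]
(330, 280) [ 0.352 -0.385  0.022]
(200, 225) [0.507 0.014 0.009]
(265, 135) [ 0.775 -0.177  0.085]
(335, 165) [ 0.709 -0.398  0.008]
(320, 190) [ 0.613 -0.345  0.083]
```

View pics/vt.png

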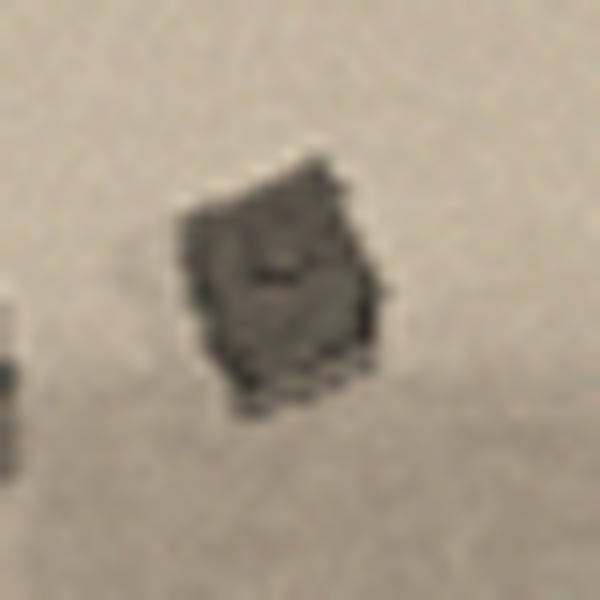

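View pics/vs.png

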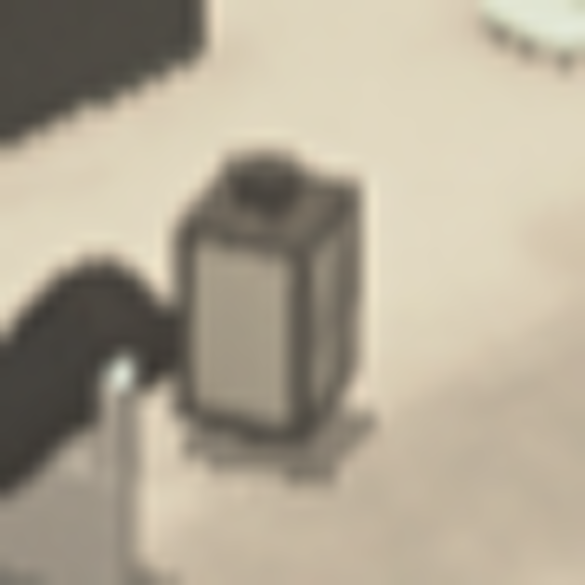

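```bash
python3 - <<'E'
from h import *
t=load("top0.pkl");s=load("scene0.pkl")
f=lambda u,v:onz(t,252+u/15-.47,172+v/15-.47,.064)
ul,ur,lr=f(185,213),f(322,157),f(380,293); print(ul,ur,lr,np.linalg.norm(ul-ur),np.linalg.norm(ur-lr)); print(np.arctan2(*(ur-lr)[[1,0]]),np.arctan2(*(ul-ur)[[1,0]])-np.pi/2, (ul+lr)/2)
g=lambda u,v,z:onz(s,250+u/13-.46,195+v/13-.46,z)
# top-face corners in scene: near-left, near-bottom, right, back
a,b,c=g(180,228,.066),g(308,250,.066),g(360,185,.066)
print(a,b,c,np.linalg.norm(a-b),np.linalg.norm(b-c),(a+c)/2)
a,b,c=g(183,415,.0),g(300,440,.0),g(350,375,0)
print(a,b,c,np.linalg.norm(a-b),np.linalg.norm(b-c),(a+c)/2, np.arctan2(*(b-a)[[1,0]]),np.arctan2(*(c-b)[[1,0]]))
E
```

```text
[ 0.6244226  -0.17820442  0.064     ] [ 0.63666348 -0.20519355  0.064     ] [ 0.60938423 -0.21752657  0.064     ] 0.029635318375268418 0.029937612274956105
0.42460100372959697 0.42580079111730385 [ 0.61690342 -0.1978655   0.064     ]
[ 0.61356806 -0.17028399  0.066     ] [ 0.58939255 -0.18356548  0.066     ] [ 0.60125108 -0.20979676  0.066     ] 0.0275835766435908 0.028787235095250073 [ 0.60740957 -0.19004037  0.066     ]
[ 0.63677965 -0.19202222  0.        ] [ 0.61228047 -0.20386253  0.        ] [ 0.62388265 -0.2300447   0.        ] 0.02721034419079861 0.028637679967249276 [ 0.63033115 -0.21103346  0.        ] -2.691398671957458 -1.1536679402172105
```

```bash
python3 - <<'E'
from h import *
t=load("top0.pkl");s=load("scene0.pkl")
Q=cloud(s)
for v in range(204,236,2): print(v,[tuple((Q[v,u]*1000).round().astype(int)) for u in range(263,279,3)])
print(proj(s,(.617,-.198,0)),proj(s,(.617,-.198,.06)),proj(t,(.617,-.198,.06)))
E
```

```text
204 [(np.int64(733), np.int64(-277), np.int64(1)), (np.int64(727), np.int64(-284), np.int64(0)), (np.int64(719), np.int64(-290), np.int64(2)), (np.int64(711), np.int64(-295), np.int64(3)), (np.int64(705), np.int64(-301), np.int64(3)), (np.int64(703), np.int64(-313), np.int64(0))]
206 [(np.int64(724), np.int64(-268), np.int64(1)), (np.int64(716), np.int64(-274), np.int64(2)), (np.int64(626), np.int64(-203), np.int64(67)), (np.int64(701), np.int64(-285), np.int64(4)), (np.int64(699), np.int64(-296), np.int64(0)), (np.int64(692), np.int64(-302), np.int64(1))]
208 [(np.int64(712), np.int64(-258), np.int64(2)), (np.int64(634), np.int64(-198), np.int64(59)), (np.int64(616), np.int64(-193), np.int64(68)), (np.int64(614), np.int64(-202), np.int64(66)), (np.int64(615), np.int64(-215), np.int64(61)), (np.int64(684), np.int64(-295), np.int64(0))]
210 [(np.int64(703), np.int64(-250), np.int64(2)), (np.int64(626), np.int64(-191), np.int64(59)), (np.int64(618), np.int64(-195), np.int64(61)), (np.int64(614), np.int64(-203), np.int64(59)), (np.int64(610), np.int64(-210), np.int64(58)), (np.int64(675
[... 2939 characters left out ...]
(np.int64(617), np.int64(-171), np.int64(0)), (np.int64(611), np.int64(-178), np.int64(0)), (np.int64(606), np.int64(-184), np.int64(0)), (np.int64(600), np.int64(-190), np.int64(0)), (np.int64(593), np.int64(-195), np.int64(1)), (np.int64(586), np.int64(-199), np.int64(3))]
234 [(np.int64(608), np.int64(-164), np.int64(1)), (np.int64(604), np.int64(-171), np.int64(0)), (np.int64(597), np.int64(-176), np.int64(1)), (np.int64(593), np.int64(-183), np.int64(0)), (np.int64(585), np.int64(-187), np.int64(2)), (np.int64(582), np.int64(-195), np.int64(0))]
[269.94238911 228.48523294] [270.07467335 210.00734629] [270.39464389 188.62548842]<stdin>:4: RuntimeWarning: invalid value encountered in cast
```

```bash
cat > plan.py <<'E'
import sys,numpy as np
from plant import r
from scipy.spatial.transform import Rotation as R
def plan(pos,h,n,step=.045):
    st=r.get_state(); p=np.array(st["tool_pos"]); M=R.from_quat(st["eef_rot"]).as_matrix()
    h0=np.arctan2(M[1,0],M[0,0]); dh=(h-h0+np.pi)%(2*np.pi)-np.pi
    print("t",round(st["clock"],2),"pos",p.round(4),"h",h0.round(4),"tilt",M[:,2].round(3),"F",np.round(st["contact_force"],1),"q",np.round(st["q"],2),"op",round(st["opening"],3))
    d=np.array(pos)-p
    print("dist",np.linalg.norm(d).round(4),"dh",dh.round(3))
    for i in range(n):
        hh=h0+dh*i/n; ex=np.array([np.cos(hh),np.sin(hh),0]);ey=np.array([np.sin(hh),-np.cos(hh),0]);q=d/n
        print("dx %.4f dy %.4f dz %.4f yaw %.3f"%(q@ex,q@ey,-q[2],-dh/n))
O=np.array([.5752,-.0562]);TH=.266
def S(x,y,z): return np.r_[O+x*np.array([np.cos(TH),np.sin(TH)])+y*np.array([-np.sin(TH),np.cos(TH)]),z]
def inv(p): d=np.array(p)[:2]-O; return np.array([d@[np.cos(TH),np.sin(TH)],d@[-np.sin(TH),np.cos(TH)]])
E
python3 -c "
from plan import *
plan((.618,-.2,.2),2.0,15)"
```

```text
t 0.1 pos [ 0.2424 -0.5755  0.238 ] h 0.3989 tilt [-0.001  0.001 -1.   ] F [-0.6 -0.5 -0.3] q [ 1.21  0.69 -0.19  1.57  0.16  0.9  -0.22] op 1.002
dist 0.5324 dh 1.601
dx 0.0328 dy -0.0133 dz 0.0025 yaw -0.107
dx 0.0340 dy -0.0098 dz 0.0025 yaw -0.107
dx 0.0349 dy -0.0061 dz 0.0025 yaw -0.107
dx 0.0353 dy -0.0023 dz 0.0025 yaw -0.107
dx 0.0354 dy 0.0014 dz 0.0025 yaw -0.107
dx 0.0350 dy 0.0052 dz 0.0025 yaw -0.107
dx 0.0343 dy 0.0089 dz 0.0025 yaw -0.107
dx 0.0331 dy 0.0125 dz 0.0025 yaw -0.107
dx 0.0316 dy 0.0160 dz 0.0025 yaw -0.107
dx 0.0297 dy 0.0192 dz 0.0025 yaw -0.107
dx 0.0275 dy 0.0223 dz 0.0025 yaw -0.107
dx 0.0250 dy 0.0251 dz 0.0025 yaw -0.107
dx 0.0222 dy 0.0276 dz 0.0025 yaw -0.107
dx 0.0191 dy 0.0298 dz 0.0025 yaw -0.107
dx 0.0158 dy 0.0317 dz 0.0025 yaw -0.107
```

Candidates for the viewer: black frame with pale panels at top (270,190) / scene (271,217), in line with the foot. The others are the blue one at top (258,252) and the pink one at top (369,288). I choose the black one; the close crops confirm the dark frame, pale panels and knob.

play_rows --targets '[{"jaw": 0, "dx": 0.033, "dy": -0.013, "dz": 0.0, "yaw": -0.107}, {"jaw": 0, "dx": 0.034, "dy": -0.01, "dz": 0.0, "yaw": -0.107}, {"jaw": 0, "dx": 0.035, "dy": -0.006, "dz": 0.0, "yaw": -0.107}, {"jaw": 0, "dx": 0.035, "dy": -0.002, "dz": 0.0, "yaw": -0.107}, {"jaw": 0, "dx": 0.035, "dy": 0.001, "dz": 0.0, "yaw": -0.107}]' --squeeze 25

```text
clock: 0.6
tool_pos: [0.3633, -0.4511, 0.2349]
eef_rot: [0.892, 0.453, -0.003, -0.002]
contact_force: [0.7, 0.1, 0.2]
opening: 1.004
```

```bash
python3 -c "
from plan import *
plan((.618,-.2,.2),2.0,10)"
```

```text
t 0.6 pos [ 0.3633 -0.4511  0.2349] h 0.9402 tilt [-0.008  0.001 -1.   ] F [0.7 0.1 0.2] q [ 1.01  0.65 -0.33  1.7   0.27  0.85 -0.08] op 1.004
dist 0.3594 dh 1.06
dx 0.0353 dy 0.0058 dz 0.0035 yaw -0.106
dx 0.0345 dy 0.0095 dz 0.0035 yaw -0.106
dx 0.0333 dy 0.0131 dz 0.0035 yaw -0.106
dx 0.0317 dy 0.0165 dz 0.0035 yaw -0.106
dx 0.0298 dy 0.0198 dz 0.0035 yaw -0.106
dx 0.0275 dy 0.0228 dz 0.0035 yaw -0.106
dx 0.0250 dy 0.0256 dz 0.0035 yaw -0.106
dx 0.0221 dy 0.0281 dz 0.0035 yaw -0.106
dx 0.0190 dy 0.0303 dz 0.0035 yaw -0.106
dx 0.0157 dy 0.0321 dz 0.0035 yaw -0.106
```

play_rows --targets '[{"jaw": 0, "dx": 0.035, "dy": 0.006, "dz": 0.0, "yaw": -0.11}, {"jaw": 0, "dx": 0.035, "dy": 0.01, "dz": 0.0, "yaw": -0.11}, {"jaw": 0, "dx": 0.034, "dy": 0.013, "dz": 0.0, "yaw": -0.11}, {"jaw": 0, "dx": 0.032, "dy": 0.017, "dz": 0.0, "yaw": -0.11}, {"jaw": 0, "dx": 0.03, "dy": 0.02, "dz": 0.0, "yaw": -0.11}]'

```text
clock: 1.1
tool_pos: [0.493, -0.3168, 0.2322]
eef_rot: [0.727, 0.686, -0.003, -0.005]
contact_force: [1.0, -0.4, -0.2]
opening: 1.001
```

```bash
python3 -c "
from plan import *
plan((.618,-.2,.2),2.0,8)"
```

```text
t 1.1 pos [ 0.493  -0.3168  0.2322] h 1.5124 tilt [-0.012  0.002 -1.   ] F [ 1.  -0.4 -0.2] q [ 0.76  0.68 -0.48  1.67  0.38  0.89  0.07] op 1.001
dist 0.1741 dh 0.488
dx 0.0155 dy 0.0147 dz 0.0040 yaw -0.061
dx 0.0146 dy 0.0157 dz 0.0040 yaw -0.061
dx 0.0136 dy 0.0165 dz 0.0040 yaw -0.061
dx 0.0125 dy 0.0173 dz 0.0040 yaw -0.061
dx 0.0115 dy 0.0180 dz 0.0040 yaw -0.061
dx 0.0104 dy 0.0187 dz 0.0040 yaw -0.061
dx 0.0092 dy 0.0193 dz 0.0040 yaw -0.061
dx 0.0080 dy 0.0198 dz 0.0040 yaw -0.061
```

play_rows --targets '[{"jaw": 0, "dx": 0.025, "dy": 0.024, "dz": 0.004, "yaw": -0.1}, {"jaw": 0, "dx": 0.022, "dy": 0.027, "dz": 0.004, "yaw": -0.1}, {"jaw": 0, "dx": 0.02, "dy": 0.028, "dz": 0.004, "yaw": -0.1}, {"jaw": 0, "dx": 0.017, "dy": 0.03, "dz": 0.004, "yaw": -0.1}, {"jaw": 0, "dx": 0.014, "dy": 0.03, "dz": 0.004, "yaw": -0.09}]'

```text
clock: 1.6
tool_pos: [0.6202, -0.1928, 0.2088]
eef_rot: [0.53, 0.848, -0.003, -0.007]
contact_force: [0.4, -0.2, -0.1]
opening: 0.997
```

```bash
python3 -c "
from plan import *
plan((.618,-.2,.13),2.0,4)"
```

```text
t 1.6 pos [ 0.6202 -0.1928  0.2088] h 2.0239 tilt [-0.015  0.002 -1.   ] F [ 0.4 -0.2 -0.1] q [ 0.53  0.81 -0.58  1.49  0.49  1.01  0.27] op 0.997
dist 0.0792 dh -0.024
dx -0.0014 dy -0.0013 dz 0.0197 yaw 0.006
dx -0.0014 dy -0.0013 dz 0.0197 yaw 0.006
dx -0.0014 dy -0.0013 dz 0.0197 yaw 0.006
dx -0.0014 dy -0.0013 dz 0.0197 yaw 0.006
```

play_rows --targets '[{"jaw": 0, "dx": -0.002, "dy": -0.002, "dz": 0.02, "yaw": 0.008}, {"jaw": 0, "dx": -0.002, "dy": -0.002, "dz": 0.025, "yaw": 0.008}, {"jaw": 0, "dx": -0.001, "dy": -0.001, "dz": 0.025, "yaw": 0.005}, {"jaw": 0, "dx": 0, "dy": 0, "dz": 0.01, "yaw": 0}, {"jaw": 0, "dx": 0, "dy": 0, "dz": 0.0, "yaw": 0}]'

```text
clock: 2.1
tool_pos: [0.6205, -0.1903, 0.1243]
eef_rot: [0.534, 0.845, 0.0, -0.008]
contact_force: [-0.5, 0.5, -0.1]
opening: 1.002
```

```bash
python3 -c "
from plan import *
from h import *
plan((.618,-.2,.026),2.0,5)
s=r.snapshot('scene');t=r.snapshot('top')
crop(s,220,150,340,250,6,'pics/s1.png')
"
```

```text
t 2.1 pos [ 0.6205 -0.1903  0.1243] h 2.0148 tilt [-0.013  0.009 -1.   ] F [-0.5  0.5 -0.1] q [ 0.51  0.91 -0.54  1.55  0.56  0.85  0.2 ] op 1.002
dist 0.0988 dh -0.015
dx -0.0015 dy -0.0013 dz 0.0197 yaw 0.003
dx -0.0015 dy -0.0013 dz 0.0197 yaw 0.003
dx -0.0015 dy -0.0013 dz 0.0197 yaw 0.003
dx -0.0015 dy -0.0013 dz 0.0197 yaw 0.003
dx -0.0015 dy -0.0013 dz 0.0197 yaw 0.003
```

View pics/s1.png

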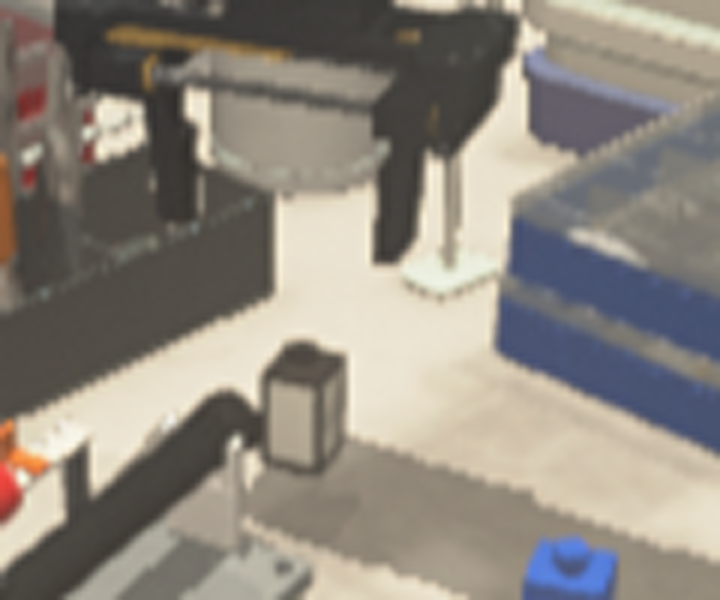

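play_rows --targets '[{"jaw": 0, "dx": -0.006, "dy": -0.002, "dz": 0.01, "yaw": 0.004}, {"jaw": 0, "dx": -0.005, "dy": -0.001, "dz": 0.015, "yaw": 0.003}, {"jaw": 0, "dx": -0.004, "dy": -0.001, "dz": 0.02, "yaw": 0.0}, {"jaw": 0, "dx": -0.002, "dy": -0.001, "dz": 0.01, "yaw": 0}, {"jaw": 0, "dx": 0, "dy": 0, "dz": 0.0, "yaw": 0}]'

```text
clock: 2.7
tool_pos: [0.6257, -0.2109, 0.069]
eef_rot: [0.538, 0.843, 0.001, -0.004]
contact_force: [-0.3, -0.5, 0.8]
opening: 1.004
```

```bash
python3 -c "
from plan import *
plan((.618,-.2,.026),2.0,5)"
```

```text
t 2.7 pos [ 0.6257 -0.2109  0.069 ] h 2.0048 tilt [-0.006  0.006 -1.   ] F [-0.3 -0.5  0.8] q [ 0.51  0.99 -0.5   1.55  0.6   0.77  0.19] op 1.004
dist 0.045 dh -0.005
dx 0.0026 dy -0.0005 dz 0.0086 yaw 0.001
dx 0.0026 dy -0.0005 dz 0.0086 yaw 0.001
dx 0.0026 dy -0.0005 dz 0.0086 yaw 0.001
dx 0.0026 dy -0.0005 dz 0.0086 yaw 0.001
dx 0.0026 dy -0.0005 dz 0.0086 yaw 0.001
```

play_rows --targets '[{"jaw": 0, "dx": 0.004, "dy": -0.001, "dz": 0.01, "yaw": 0.0}, {"jaw": 0, "dx": 0.003, "dy": 0, "dz": 0.012, "yaw": 0.0}, {"jaw": 0, "dx": 0.002, "dy": 0, "dz": 0.01, "yaw": 0.0}, {"jaw": 0, "dx": 0.001, "dy": 0, "dz": 0.005, "yaw": 0}, {"jaw": 0, "dx": 0, "dy": 0, "dz": 0.0, "yaw": 0}]'

```text
clock: 3.2
tool_pos: [0.6197, -0.1998, 0.0284]
eef_rot: [0.538, 0.843, 0.001, -0.005]
contact_force: [0.4, -0.6, 0.3]
opening: 1.002
```

```bash
python3 -c "
from plan import *
plan((.618,-.2,.026),2.0,5)"
```

```text
t 3.2 pos [ 0.6197 -0.1998  0.0284] h 2.0062 tilt [-0.007  0.008 -1.   ] F [ 0.4 -0.6  0.3] q [ 0.48  1.04 -0.46  1.58  0.64  0.68  0.14] op 1.002
dist 0.0029 dh -0.006
dx 0.0001 dy -0.0003 dz 0.0005 yaw 0.001
dx 0.0001 dy -0.0003 dz 0.0005 yaw 0.001
dx 0.0001 dy -0.0003 dz 0.0005 yaw 0.001
dx 0.0001 dy -0.0003 dz 0.0005 yaw 0.001
dx 0.0001 dy -0.0003 dz 0.0005 yaw 0.001
```

play_rows --targets '[{"jaw": 0.4, "dx": 0, "dy": 0, "dz": 0.0, "yaw": 0.0}, {"jaw": 0.7, "dx": 0, "dy": 0, "dz": 0, "yaw": 0.0}, {"jaw": 1, "dx": 0, "dy": 0, "dz": 0, "yaw": 0.0}, {"jaw": 1, "dx": 0, "dy": 0, "dz": 0, "yaw": 0}, {"jaw": 1, "dx": 0, "dy": 0, "dz": 0.0, "yaw": 0}]' --squeeze 20

```text
clock: 3.7
tool_pos: [0.6211, -0.2001, 0.0299]
eef_rot: [0.538, 0.843, 0.002, -0.003]
contact_force: [-0.1, -0.4, 0.7]
opening: 0.571
```

play_rows --targets '[{"jaw": 1, "dx": 0, "dy": 0, "dz": 0.0, "yaw": 0.0}, {"jaw": 1, "dx": 0, "dy": 0, "dz": 0, "yaw": 0.0}, {"jaw": 1, "dx": 0, "dy": 0, "dz": -0.003, "yaw": 0.0}, {"jaw": 1, "dx": 0, "dy": 0, "dz": -0.005, "yaw": 0}, {"jaw": 1, "dx": 0, "dy": 0, "dz": -0.005, "yaw": 0}]'

```text
clock: 4.2
tool_pos: [0.6204, -0.2004, 0.0432]
eef_rot: [0.538, 0.843, 0.001, -0.004]
contact_force: [-0.3, 0.4, -1.3]
opening: 0.342
```

```bash
python3 -c "
from plan import *
from h import *
print(S(-.15,-.15,0))
plan((.618,-.2,.12),2.0,5)
s=r.snapshot('scene');t=r.snapshot('top')
crop(s,220,150,340,250,6,'pics/s2.png')
"
```

```text
[ 0.46990662 -0.24035565  0.        ]
t 4.2 pos [ 0.6204 -0.2004  0.0432] h 2.0058 tilt [-0.005  0.007 -1.   ] F [-0.3  0.4 -1.3] q [ 0.49  1.02 -0.47  1.58  0.63  0.71  0.15] op 0.342
dist 0.0768 dh -0.006
dx 0.0003 dy -0.0004 dz -0.0154 yaw 0.001
dx 0.0003 dy -0.0004 dz -0.0154 yaw 0.001
dx 0.0003 dy -0.0004 dz -0.0154 yaw 0.001
dx 0.0003 dy -0.0004 dz -0.0154 yaw 0.001
dx 0.0003 dy -0.0004 dz -0.0154 yaw 0.001
```

View pics/s2.png

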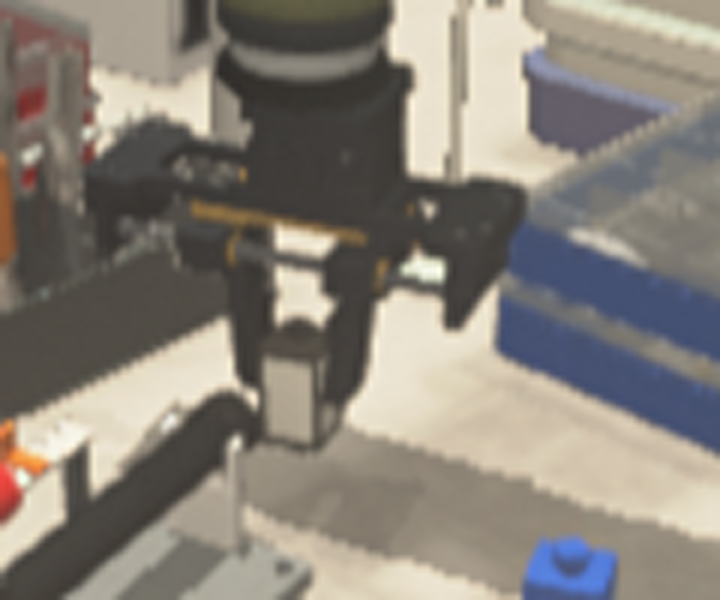

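play_rows --targets '[{"jaw": 1, "dx": 0, "dy": 0, "dz": -0.015, "yaw": 0.0}, {"jaw": 1, "dx": 0, "dy": 0, "dz": -0.02, "yaw": 0.0}, {"jaw": 1, "dx": 0, "dy": -0.01, "dz": -0.02, "yaw": 0.0}, {"jaw": 1, "dx": 0.004, "dy": -0.02, "dz": -0.01, "yaw": 0}, {"jaw": 1, "dx": 0.005, "dy": -0.025, "dz": 0, "yaw": 0}]'

```text
clock: 4.8
tool_pos: [0.5709, -0.2136, 0.1153]
eef_rot: [0.537, 0.844, 0.004, -0.001]
contact_force: [-0.4, -0.2, -0.3]
opening: 0.341
```

play_rows --targets '[{"jaw": 1, "dx": 0.005, "dy": -0.025, "dz": 0, "yaw": 0.0}, {"jaw": 1, "dx": 0.005, "dy": -0.025, "dz": 0, "yaw": 0.0}, {"jaw": 1, "dx": 0.004, "dy": -0.02, "dz": 0.0, "yaw": 0.0}, {"jaw": 1, "dx": 0.002, "dy": -0.01, "dz": 0.005, "yaw": 0}, {"jaw": 1, "dx": 0.0, "dy": 0, "dz": 0.01, "yaw": 0}]'

```text
clock: 5.3
tool_pos: [0.4883, -0.236, 0.1058]
eef_rot: [0.537, 0.843, 0.004, 0.003]
contact_force: [0.5, 0.4, -0.7]
opening: 0.344
```

```bash
python3 -c "
from plan import *
plan((.47,-.24,.032),2.0,5)"
```

```text
t 5.3 pos [ 0.4883 -0.236   0.1058] h 2.0066 tilt [ 0.009  0.003 -1.   ] F [ 0.5  0.4 -0.7] q [ 0.65  0.82 -0.47  1.92  0.67  0.55  0.16] op 0.344
dist 0.0761 dh -0.007
dx 0.0008 dy -0.0037 dz 0.0148 yaw 0.001
dx 0.0008 dy -0.0037 dz 0.0148 yaw 0.001
dx 0.0008 dy -0.0037 dz 0.0148 yaw 0.001
dx 0.0008 dy -0.0037 dz 0.0148 yaw 0.001
dx 0.0008 dy -0.0037 dz 0.0148 yaw 0.001
```

play_rows --targets '[{"jaw": 1, "dx": 0.001, "dy": -0.007, "dz": 0.012, "yaw": 0.0}, {"jaw": 1, "dx": 0.001, "dy": -0.006, "dz": 0.015, "yaw": 0.0}, {"jaw": 1, "dx": 0.0, "dy": -0.004, "dz": 0.015, "yaw": 0.0}, {"jaw": 1, "dx": 0, "dy": 0, "dz": 0.01, "yaw": 0}, {"jaw": 1, "dx": 0.0, "dy": 0, "dz": 0.005, "yaw": 0}]'

```text
clock: 5.8
tool_pos: [0.4799, -0.2391, 0.0449]
eef_rot: [0.536, 0.844, 0.007, 0.006]
contact_force: [-0.3, -0.1, -0.7]
opening: 0.34
```

```bash
python3 -c "
from plan import *
plan((.47,-.24,.032),2.0,5)"
```

```text
t 5.8 pos [ 0.4799 -0.2391  0.0449] h 2.0101 tilt [ 0.018  0.004 -1.   ] F [-0.3 -0.1 -0.7] q [ 0.6   0.9  -0.36  1.97  0.78  0.39  0.07] op 0.34
dist 0.0163 dh -0.01
dx 0.0007 dy -0.0019 dz 0.0026 yaw 0.002
dx 0.0007 dy -0.0019 dz 0.0026 yaw 0.002
dx 0.0007 dy -0.0019 dz 0.0026 yaw 0.002
dx 0.0007 dy -0.0019 dz 0.0026 yaw 0.002
dx 0.0007 dy -0.0019 dz 0.0026 yaw 0.002
```

play_rows --targets '[{"jaw": 1, "dx": 0, "dy": 0, "dz": 0.004, "yaw": 0.0}, {"jaw": 1, "dx": 0, "dy": 0, "dz": 0.004, "yaw": 0.0}, {"jaw": 1, "dx": 0.0, "dy": 0, "dz": 0.003, "yaw": 0.0}, {"jaw": 1, "dx": 0, "dy": 0, "dz": 0.003, "yaw": 0}, {"jaw": 1, "dx": 0.0, "dy": 0, "dz": 0.0, "yaw": 0}]'

```text
clock: 6.3
tool_pos: [0.4826, -0.2386, 0.0306]
eef_rot: [0.535, 0.845, 0.007, 0.008]
contact_force: [-0.8, -0.1, -0.2]
opening: 0.341
```

```bash
python3 -c "
from plan import *
from h import *
plan((.47,-.24,.032),2.0,1)
s=r.snapshot('scene')
crop(s,250,190,370,290,6,'pics/s3.png')"
```

```text
t 6.3 pos [ 0.4826 -0.2386  0.0306] h 2.0115 tilt [ 0.02   0.003 -1.   ] F [-0.8 -0.1 -0.2] q [ 0.58  0.93 -0.33  1.97  0.8   0.35  0.05] op 0.341
dist 0.0128 dh -0.012
dx 0.0042 dy -0.0120 dz -0.0014 yaw 0.012
```

View pics/s3.png

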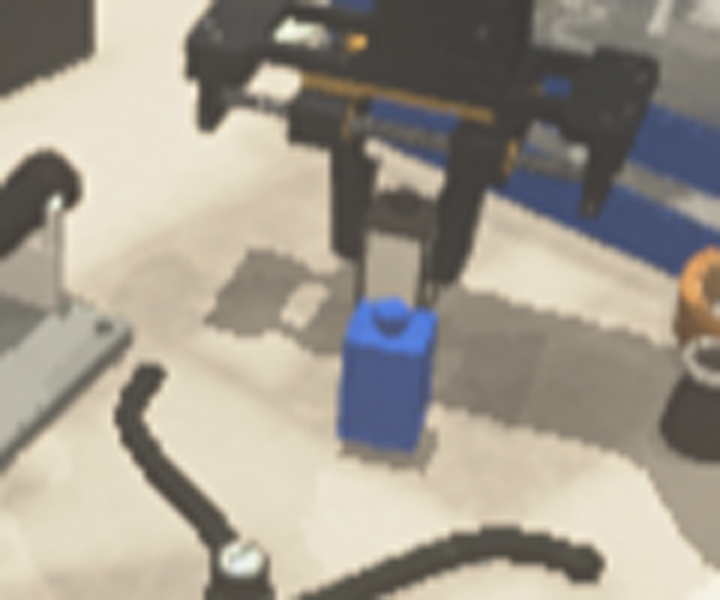

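play_rows --targets '[{"jaw": 1, "dx": 0, "dy": -0.008, "dz": -0.003, "yaw": 0.0}, {"jaw": 1, "dx": 0, "dy": -0.008, "dz": 0, "yaw": 0.0}, {"jaw": 1, "dx": 0.0, "dy": -0.004, "dz": 0.0, "yaw": 0.0}, {"jaw": 1, "dx": 0, "dy": 0, "dz": 0.002, "yaw": 0}, {"jaw": 1, "dx": 0.0, "dy": 0, "dz": 0.003, "yaw": 0}]'

```text
clock: 6.85
tool_pos: [0.4631, -0.2491, 0.0296]
eef_rot: [0.536, 0.844, 0.007, 0.009]
contact_force: [-3.5, 0.2, 26.2]
opening: 0.338
```

play_rows --targets '[{"jaw": 1, "dx": 0, "dy": 0, "dz": 0.002, "yaw": 0.0}, {"jaw": 1, "dx": 0, "dy": 0, "dz": 0.002, "yaw": 0.0}, {"jaw": 1, "dx": 0.0, "dy": 0, "dz": 0.002, "yaw": 0.0}, {"jaw": 1, "dx": 0, "dy": 0, "dz": 0.002, "yaw": 0}, {"jaw": 1, "dx": 0.0, "dy": 0, "dz": 0.002, "yaw": 0}]'

```text
clock: 7.35
tool_pos: [0.4637, -0.2504, 0.0286]
eef_rot: [0.536, 0.844, 0.004, 0.013]
contact_force: [-4.8, 1.7, 22.2]
opening: 0.341
```

play_rows --targets '[{"jaw": 1, "dx": 0, "dy": 0, "dz": -0.001, "yaw": 0.0}, {"jaw": 1, "dx": 0, "dy": 0, "dz": 0, "yaw": 0.0}, {"jaw": 0.5, "dx": 0.0, "dy": 0, "dz": 0, "yaw": 0.0}, {"jaw": 0.2, "dx": 0, "dy": 0, "dz": 0, "yaw": 0}, {"jaw": 0, "dx": 0.0, "dy": 0, "dz": 0, "yaw": 0}]'

```text
clock: 7.85
tool_pos: [0.4648, -0.2499, 0.0297]
eef_rot: [0.535, 0.845, 0.004, 0.014]
contact_force: [0.3, -0.5, -0.1]
opening: 0.59
```

play_rows --targets '[{"jaw": 0, "dx": 0, "dy": 0, "dz": 0, "yaw": 0.0}, {"jaw": 0, "dx": 0, "dy": 0, "dz": -0.015, "yaw": 0.0}, {"jaw": 0, "dx": 0.0, "dy": 0, "dz": -0.03, "yaw": 0.0}, {"jaw": 0, "dx": 0, "dy": 0, "dz": -0.04, "yaw": 0}, {"jaw": 0, "dx": 0.0, "dy": 0, "dz": -0.04, "yaw": 0.05}]'

```text
clock: 8.35
tool_pos: [0.4581, -0.2473, 0.1525]
eef_rot: [0.556, 0.831, 0.004, 0.007]
contact_force: [0.8, -0.6, -0.1]
opening: 0.999
```

```bash
python3 -c "
from plan import *
from h import *
plan(S(-.03,.12,.19),.266,15)
s=r.snapshot('scene')
crop(s,160,190,340,310,4,'pics/s4.png')
h=cv2.cvtColor(s['frame'],cv2.COLOR_RGB2HSV); P=cloud(s)
m=(cv2.inRange(h,(0,140,60),(9,255,255))>0); m[:190]=0;m[270:]=0;m[:,:200]=0;m[:,240:]=0
m&=(P[...,2]>.09)
p=P[m];print(m.sum(),p.mean(0),p.min(0),p.max(0)); 
top=p[p[:,2]>.128]; print([inv(x).round(4) for x in (top.mean(0),p.mean(0))],top.mean(0))
print(inv((.4637,-.2504)))
"
```

```text
t 8.35 pos [ 0.4581 -0.2473  0.1525] h 1.9625 tilt [ 0.016 -0.002 -1.   ] F [ 0.8 -0.6 -0.1] q [ 0.73  0.72 -0.52  1.97  0.62  0.6   0.18] op 0.999
dist 0.3066 dh -1.696
dx 0.0170 dy 0.0111 dz -0.0025 yaw 0.113
dx 0.0181 dy 0.0091 dz -0.0025 yaw 0.113
dx 0.0190 dy 0.0070 dz -0.0025 yaw 0.113
dx 0.0197 dy 0.0048 dz -0.0025 yaw 0.113
dx 0.0201 dy 0.0026 dz -0.0025 yaw 0.113
dx 0.0203 dy 0.0003 dz -0.0025 yaw 0.113
dx 0.0202 dy -0.0020 dz -0.0025 yaw 0.113
dx 0.0198 dy -0.0043 dz -0.0025 yaw 0.113
dx 0.0192 dy -0.0065 dz -0.0025 yaw 0.113
dx 0.0184 dy -0.0086 dz -0.0025 yaw 0.113
dx 0.0173 dy -0.0106 dz -0.0025 yaw 0.113
dx 0.0160 dy -0.0125 dz -0.0025 yaw 0.113
dx 0.0144 dy -0.0142 dz -0.0025 yaw 0.113
dx 0.0127 dy -0.0158 dz -0.0025 yaw 0.113
dx 0.0109 dy -0.0171 dz -0.0025 yaw 0.113
251 [0.51670132 0.05565335 0.1302861 ] [0.50422508 0.0367378  0.09105834] [0.52946886 0.06717939 0.15473961]
[array([-0.0309,  0.1228]), array([-0.027 ,  0.1233])] [0.51308839 0.05419711 0.14692692]
[-0.15862873 -0.15805953]
```

View pics/s4.png

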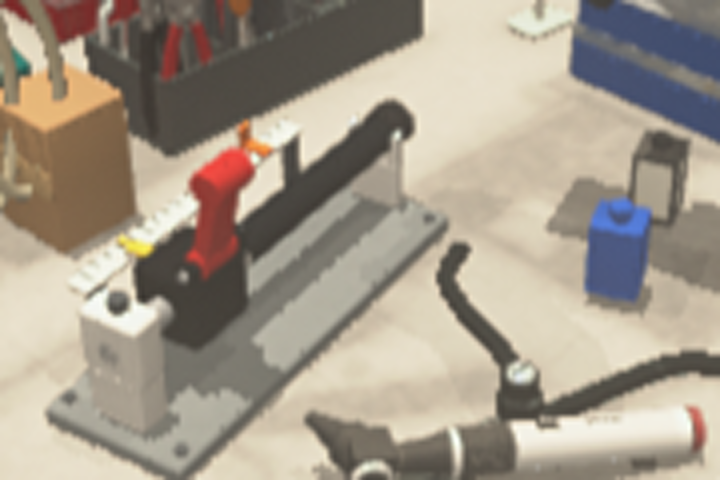

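play_rows --targets '[{"jaw": 0, "dx": 0.017, "dy": 0.011, "dz": -0.01, "yaw": 0.12}, {"jaw": 0, "dx": 0.018, "dy": 0.009, "dz": -0.01, "yaw": 0.12}, {"jaw": 0, "dx": 0.019, "dy": 0.007, "dz": -0.01, "yaw": 0.12}, {"jaw": 0, "dx": 0.02, "dy": 0.005, "dz": -0.01, "yaw": 0.12}, {"jaw": 0, "dx": 0.02, "dy": 0.003, "dz": -0.005, "yaw": 0.12}]'

```text
clock: 8.9
tool_pos: [0.482, -0.1506, 0.2057]
eef_rot: [0.788, 0.616, 0.008, 0.012]
contact_force: [0.1, 0.5, -0.4]
opening: 1.001
```

play_rows --targets '[{"jaw": 0, "dx": 0.02, "dy": 0, "dz": 0, "yaw": 0.12}, {"jaw": 0, "dx": 0.02, "dy": -0.002, "dz": 0, "yaw": 0.12}, {"jaw": 0, "dx": 0.02, "dy": -0.004, "dz": 0, "yaw": 0.12}, {"jaw": 0, "dx": 0.018, "dy": -0.006, "dz": 0, "yaw": 0.12}, {"jaw": 0, "dx": 0.018, "dy": -0.008, "dz": 0, "yaw": 0.12}]'

```text
clock: 9.4
tool_pos: [0.5108, -0.0517, 0.2057]
eef_rot: [0.939, 0.344, 0.012, 0.01]
contact_force: [0.3, -0.4, -0.0]
opening: 1.0
```

```bash
python3 -c "
from plan import *
plan(S(-.027,.12,.18),.266,5)"
```

```text
t 9.4 pos [ 0.5108 -0.0517  0.2057] h 0.7021 tilt [ 0.029 -0.01  -1.   ] F [ 0.3 -0.4 -0. ] q [ 0.11  0.58 -0.17  1.96  0.19  0.58 -1.05] op 1.0
dist 0.1075 dh -0.436
dx 0.0145 dy -0.0150 dz 0.0051 yaw 0.087
dx 0.0131 dy -0.0162 dz 0.0051 yaw 0.087
dx 0.0117 dy -0.0173 dz 0.0051 yaw 0.087
dx 0.0101 dy -0.0183 dz 0.0051 yaw 0.087
dx 0.0085 dy -0.0191 dz 0.0051 yaw 0.087
```

play_rows --targets '[{"jaw": 0, "dx": 0.0145, "dy": -0.015, "dz": 0, "yaw": 0.09}, {"jaw": 0, "dx": 0.013, "dy": -0.016, "dz": 0, "yaw": 0.09}, {"jaw": 0, "dx": 0.012, "dy": -0.017, "dz": 0, "yaw": 0.09}, {"jaw": 0, "dx": 0.01, "dy": -0.018, "dz": 0, "yaw": 0.09}, {"jaw": 0, "dx": 0.006, "dy": -0.01, "dz": 0, "yaw": 0.07}]'

```text
clock: 9.9
tool_pos: [0.5204, 0.0476, 0.2035]
eef_rot: [0.992, 0.127, 0.014, 0.007]
contact_force: [-0.2, -0.5, 0.7]
opening: 1.003
```

```bash
python3 -c "
from plan import *
plan(S(-.027,.12,.16),.266,5)"
```

```text
t 9.9 pos [0.5204 0.0476 0.2035] h 0.2554 tilt [ 0.029 -0.011 -1.   ] F [-0.2 -0.5  0.7] q [-0.19  0.59 -0.01  1.94  0.04  0.58 -1.54] op 1.003
dist 0.0439 dh 0.011
dx -0.0003 dy -0.0011 dz 0.0087 yaw -0.002
dx -0.0003 dy -0.0011 dz 0.0087 yaw -0.002
dx -0.0003 dy -0.0011 dz 0.0087 yaw -0.002
dx -0.0003 dy -0.0011 dz 0.0087 yaw -0.002
dx -0.0003 dy -0.0011 dz 0.0087 yaw -0.002
```

play_rows --targets '[{"jaw": 0, "dx": -0.002, "dy": -0.003, "dz": 0.01, "yaw": -0.005}, {"jaw": 0, "dx": -0.001, "dy": -0.002, "dz": 0.012, "yaw": -0.005}, {"jaw": 0, "dx": -0.001, "dy": -0.001, "dz": 0.01, "yaw": 0}, {"jaw": 0, "dx": 0, "dy": 0, "dz": 0.005, "yaw": 0}, {"jaw": 0, "dx": 0, "dy": 0, "dz": 0, "yaw": 0}]'

```text
clock: 10.4
tool_pos: [0.5162, 0.0556, 0.164]
eef_rot: [0.991, 0.135, 0.014, 0.007]
contact_force: [-0.1, 0.1, -0.2]
opening: 1.0
```

```bash
python3 -c "
from plan import *
from h import *
plan(S(-.027,.12,.123),.266,5)
s=r.snapshot('scene');t=r.snapshot('top')
crop(s,150,150,290,270,5,'pics/s5.png');crop(t,140,160,260,250,5,'pics/t5.png')"
```

```text
t 10.4 pos [0.5162 0.0556 0.164 ] h 0.2702 tilt [ 0.03  -0.01  -0.999] F [-0.1  0.1 -0.2] q [-0.2   0.66 -0.01  1.99  0.04  0.47 -1.55] op 1.0
dist 0.0412 dh -0.004
dx 0.0001 dy 0.0007 dz 0.0082 yaw 0.001
dx 0.0001 dy 0.0007 dz 0.0082 yaw 0.001
dx 0.0001 dy 0.0007 dz 0.0082 yaw 0.001
dx 0.0001 dy 0.0007 dz 0.0082 yaw 0.001
dx 0.0001 dy 0.0007 dz 0.0082 yaw 0.001
```

View pics/s5.png

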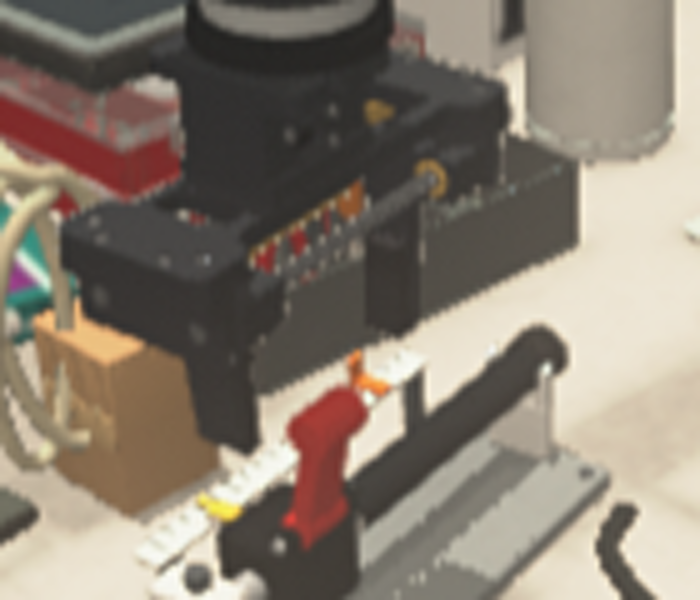

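View pics/t5.png

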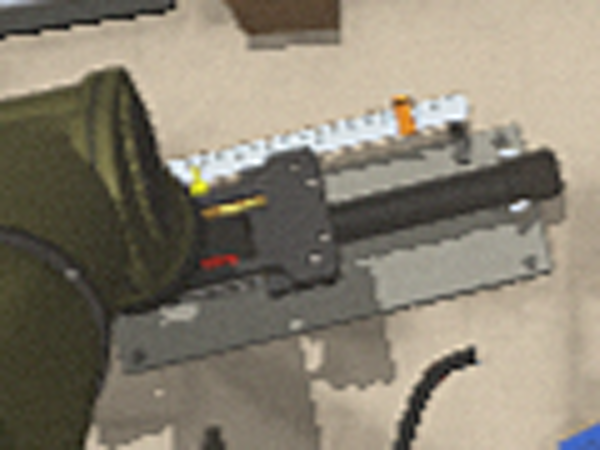

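play_rows --targets '[{"jaw": 0, "dx": 0.0, "dy": 0.001, "dz": 0.01, "yaw": 0}, {"jaw": 0, "dx": 0.0, "dy": 0.001, "dz": 0.012, "yaw": 0}, {"jaw": 0, "dx": 0, "dy": 0.001, "dz": 0.01, "yaw": 0}, {"jaw": 0, "dx": 0, "dy": 0, "dz": 0.005, "yaw": 0}, {"jaw": 0, "dx": 0, "dy": 0, "dz": 0, "yaw": 0}]'

```text
clock: 11.0
tool_pos: [0.5196, 0.0511, 0.1251]
eef_rot: [0.991, 0.134, 0.016, 0.007]
contact_force: [0.7, 0.7, 0.4]
opening: 0.999
```

```bash
python3 -c "
from plan import *
from h import *
plan(S(-.027,.12,.123),.266,5)
s=r.snapshot('scene')
crop(s,150,150,290,270,5,'pics/s6.png')"
```

```text
t 11.0 pos [0.5196 0.0511 0.1251] h 0.2683 tilt [ 0.033 -0.01  -0.999] F [0.7 0.7 0.4] q [-0.19  0.73 -0.    2.01  0.05  0.37 -1.55] op 0.999
dist 0.0032 dh -0.002
dx -0.0003 dy -0.0004 dz 0.0004 yaw 0.000
dx -0.0003 dy -0.0004 dz 0.0004 yaw 0.000
dx -0.0003 dy -0.0004 dz 0.0004 yaw 0.000
dx -0.0003 dy -0.0004 dz 0.0004 yaw 0.000
dx -0.0003 dy -0.0004 dz 0.0004 yaw 0.000
```

View pics/s6.png

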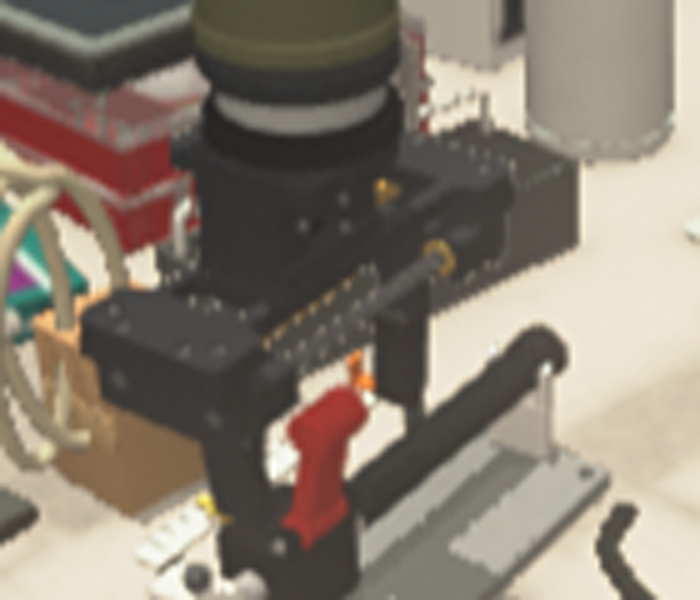

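```bash
python3 -c "
from plan import *
from h import *
s=r.snapshot('scene')
st=r.get_state();M=R.from_quat(st['eef_rot']).as_matrix();p=st['tool_pos']
for a in(0,-.019):
  for b in (-.044,0,.044): print(a,b,((proj(s,p+M[:,2]*a+M[:,1]*b)-[150,150])*5).round())
g=p-M[:,2]*.019; print(g, inv(g))
h=cv2.cvtColor(s['frame'],cv2.COLOR_RGB2HSV); P=cloud(s)
m=(cv2.inRange(h,(0,140,60),(9,255,255))>0); m[:220]=0;m[260:]=0;m[:,:205]=0;m[:,:225]&=True;m[:,225:]=0
for v in range(228,260,3):
  u=np.nonzero(m[v])[0]
  if len(u): print(v,u.min(),u.max(),[np.r_[inv(P[v,k]),P[v,k][2]].round(4) for k in (u.min(),(u.min()+u.max())//2,u.max())])
"
```

```text
0 -0.044 [254. 509.]
0 0 [324. 453.]
0 0.044 [388. 403.]
-0.019 -0.044 [251. 471.]
-0.019 0 [321. 416.]
-0.019 0.044 [386. 366.]
[0.51940607 0.05144226 0.14486149] [-0.02553529  0.11852328]
228 216 220 [array([-0.0237,  0.1098,  0.1523]), array([-0.0292,  0.11  ,  0.1543]), array([-0.0291,  0.1036,  0.1507])]
231 212 222 [array([-0.024 ,  0.1231,  0.1524]), array([-0.0318,  0.1168,  0.1516]), array([-0.0372,  0.1075,  0.1483])]
234 209 221 [array([-0.0223,  0.131 ,  0.149 ]), array([-0.0344,  0.1266,  0.1507]), array([-0.0361,  0.1101,  0.142 ])]
237 208 218 [array([-0.0186,  0.1306,  0.14  ]), array([-0.031 ,  0.1294,  0.1438]), array([-0.0379,  0.1222,  0.1421])]
240 210 217 [array([-0.0242,  0.1316,  0.1352]), array([-0.0324,  0.1318,  0.1384]), array([-0.0278,  0.1143,  0.1264])]
243 210 217 [array([-0.0216,  0.1295,  0.1255]), array([-0.0272,  0.1267,  0.1259]), array([-0.0275,  0.1147,  0.1189])]
246 210 217 [array([-0.0202,  0.1288,  0.117 ]), array([-0.0258,  0.1259,  0.1173]), array([-0.0233,  0.1106,  0.1071])]
249 209 218 [array([-0.0155,  0.1275,  0.1067]), array([-0.0234,  0.1239,  0.1075]), array([-0.0196,  0.1038,  0.0936])]
252 208 218 [array([-0.0128,  0.1284,  0.0984]), array([-0.0218,  0.123 ,  0.0985]), array([-0.0226,  0.108 ,  0.0894])]
255 208 215 [array([-0.0169,  0.1337,  0.0955]), array([-0.0203,  0.1283,  0.0934]), array([-0.0211,  0.1166,  0.0863])]
258 211 211 [array([-0.0206,  0.1294,  0.0864]), array([-0.0206,  0.1294,  0.0864]), array([-0.0206,  0.1294,  0.0864])]
```

play_rows --targets '[{"jaw": 0.3, "dx": -0.002, "dy": 0, "dz": 0.002, "yaw": 0}, {"jaw": 0.5, "dx": -0.001, "dy": 0, "dz": 0.001, "yaw": 0}, {"jaw": 1, "dx": 0, "dy": 0, "dz": 0, "yaw": 0}, {"jaw": 1, "dx": 0, "dy": 0, "dz": 0, "yaw": 0}, {"jaw": 1, "dx": 0, "dy": 0, "dz": 0, "yaw": 0}]' --squeeze 25

```text
clock: 11.6
tool_pos: [0.5177, 0.0507, 0.1236]
eef_rot: [0.991, 0.134, 0.017, 0.007]
contact_force: [-0.2, -0.7, 0.1]
opening: 0.569
```

play_rows --targets '[{"jaw": 1, "dx": 0, "dy": 0, "dz": 0, "yaw": 0}, {"jaw": 1, "dx": 0, "dy": 0, "dz": 0, "yaw": 0}, {"jaw": 1, "dx": 0, "dy": 0, "dz": 0, "yaw": 0}, {"jaw": 1, "dx": 0, "dy": 0, "dz": 0, "yaw": 0}, {"jaw": 1, "dx": 0, "dy": 0, "dz": 0, "yaw": 0}]'

```text
clock: 12.1
tool_pos: [0.5181, 0.0498, 0.1239]
eef_rot: [0.991, 0.133, 0.018, 0.008]
contact_force: [0.4, -1.1, -0.1]
opening: 0.334
```

```bash
python3 -c "
from plan import *
plan(S(-.027,-.0065,.123),.266,5)
st=r.get_state();M=R.from_quat(st['eef_rot']).as_matrix();p=st['tool_pos'];g=p-M[:,2]*.019; print(g, inv(g))"
```

```text
t 12.1 pos [0.5181 0.0498 0.1239] h 0.2678 tilt [ 0.037 -0.01  -0.999] F [ 0.4 -1.1 -0.1] q [-0.19  0.73 -0.    2.02  0.05  0.36 -1.55] op 0.334
dist 0.1238 dh -0.002
dx -0.0000 dy 0.0248 dz 0.0002 yaw 0.000
dx 0.0000 dy 0.0248 dz 0.0002 yaw 0.000
dx 0.0000 dy 0.0248 dz 0.0002 yaw 0.000
dx 0.0000 dy 0.0248 dz 0.0002 yaw 0.000
dx 0.0000 dy 0.0248 dz 0.0002 yaw 0.000
[0.51740065 0.0500203  0.14292702] [-0.02784397  0.1176785 ]
```

play_rows --targets '[{"jaw": 1, "dx": 0, "dy": 0.01, "dz": 0, "yaw": 0}, {"jaw": 1, "dx": 0, "dy": 0.014, "dz": 0, "yaw": 0}, {"jaw": 1, "dx": 0, "dy": 0.014, "dz": 0, "yaw": 0}, {"jaw": 1, "dx": 0, "dy": 0.012, "dz": 0, "yaw": 0}, {"jaw": 1, "dx": 0, "dy": 0.01, "dz": 0, "yaw": 0}]'

```text
clock: 12.6
tool_pos: [0.5318, 0.0003, 0.1239]
eef_rot: [0.99, 0.138, 0.016, 0.001]
contact_force: [-1.5, 4.6, 1.7]
opening: 0.338
```

```bash
python3 -c "
from plan import *
plan(S(-.028,-.0065,.124),.266,5)
st=r.get_state();M=R.from_quat(st['eef_rot']).as_matrix();p=st['tool_pos'];g=p-M[:,2]*.019; print(g, inv(g))"
```

```text
t 12.6 pos [5.318e-01 3.000e-04 1.239e-01] h 0.2777 tilt [ 0.031  0.002 -1.   ] F [-1.5  4.6  1.7] q [-0.06  0.74 -0.04  1.98  0.07  0.39 -1.45] op 0.338
dist 0.0724 dh -0.012
dx -0.0004 dy 0.0145 dz -0.0000 yaw 0.002
dx -0.0003 dy 0.0145 dz -0.0000 yaw 0.002
dx -0.0003 dy 0.0145 dz -0.0000 yaw 0.002
dx -0.0003 dy 0.0145 dz -0.0000 yaw 0.002
dx -0.0002 dy 0.0145 dz -0.0000 yaw 0.002
[5.31214402e-01 2.26701595e-04 1.42928617e-01] [-0.0276055   0.06600486]
```

play_rows --targets '[{"jaw": 1, "dx": 0, "dy": 0.013, "dz": 0, "yaw": 0.004}, {"jaw": 1, "dx": 0, "dy": 0.014, "dz": 0, "yaw": 0.004}, {"jaw": 1, "dx": 0, "dy": 0.014, "dz": 0, "yaw": 0}, {"jaw": 1, "dx": 0, "dy": 0.012, "dz": 0, "yaw": 0}, {"jaw": 1, "dx": 0, "dy": 0.01, "dz": 0, "yaw": 0}]'

```text
clock: 13.1
tool_pos: [0.5473, -0.0557, 0.1238]
eef_rot: [0.99, 0.138, 0.014, -0.005]
contact_force: [-0.8, 5.9, 0.6]
opening: 0.339
```

```bash
cat > pm.py <<'E'
from plan import *
from h import *
import sys
s=r.snapshot('scene');t=r.snapshot('top')
n=sys.argv[1]
crop(s,170,160,310,280,5,f'pics/s{n}.png');crop(t,150,165,270,255,5,f'pics/t{n}.png')
plan(S(-.028,-.0065,.124),.266,1)
st=r.get_state();M=R.from_quat(st['eef_rot']).as_matrix();p=st['tool_pos'];g=p-M[:,2]*.019; print(g, inv(g))
for nm,lo,hi in(("yellow",(24,140,90),(36,255,255)),("orange",(8,160,120),(20,255,255))):
  for k,I,rg in(("top",t,(175,240,170,215)),("scene",s,(180,250,195,275))):
    X=cloud(I);h=cv2.cvtColor(I["frame"],cv2.COLOR_RGB2HSV);m=cv2.inRange(h,lo,hi)>0;w=np.zeros_like(m);w[rg[2]:rg[3],rg[0]:rg[1]]=1;m&=w
    m&=(X[...,2]>.05)&(X[...,2]<.1)
    v,u=np.nonzero(m)
    if not len(u): print(nm,k,"none");continue
    L=np.array([inv(x) for x in X[m]]);z=.072 if nm=="yellow" else .066
    Z=np.array([inv(onz(I,a,b,z)) for a,b in zip(u,v)])
    print(nm,k,len(u),u.mean().round(1),v.mean().round(1),"depth xy",L.mean(0).round(4),"plane xy",Z.mean(0).round(4),"y range",Z[:,1].min().round(4),Z[:,1].max().round(4),"x",Z[:,0].min().round(3),Z[:,0].max().round(3))
E
python3 pm.py 7
```

```text
t 13.2 pos [ 0.5478 -0.0574  0.1238] h 0.2738 tilt [ 0.028  0.011 -1.   ] F [-0.1  3.6  0.6] q [ 0.07  0.75 -0.08  1.92  0.09  0.44 -1.36] op 0.34
dist 0.0126 dh -0.008
dx -0.0014 dy 0.0125 dz -0.0002 yaw 0.008
[ 0.54730888 -0.05759778  0.14280167] [-0.02727763  0.00598324]
yellow top none
yellow scene 12 224.1 228.3 depth xy [0.0374 0.01  ] plane xy [0.0409 0.0058] y range 0.0011 0.0105 x 0.034 0.049
orange top none
orange scene 14 221.6 224.3 depth xy [ 0.0581 -0.0064] plane xy [ 0.0637 -0.013 ] y range -0.0246 -0.0045 x 0.047 0.077
```

View pics/s7.png

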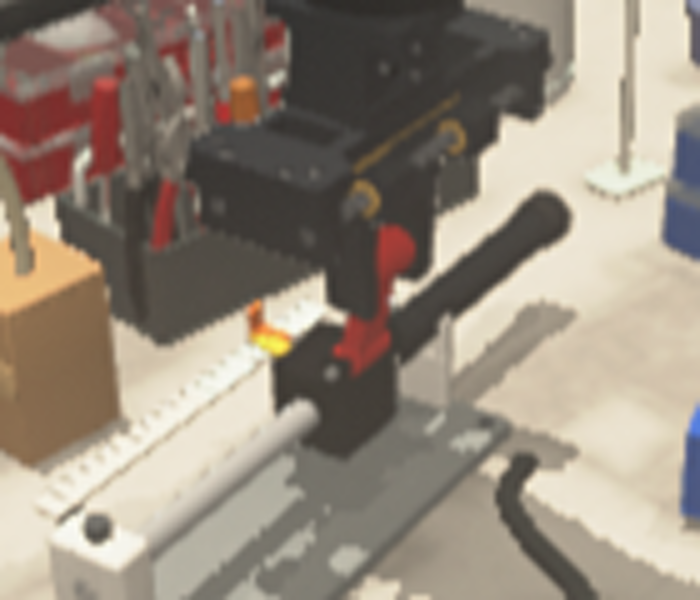

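View pics/t7.png

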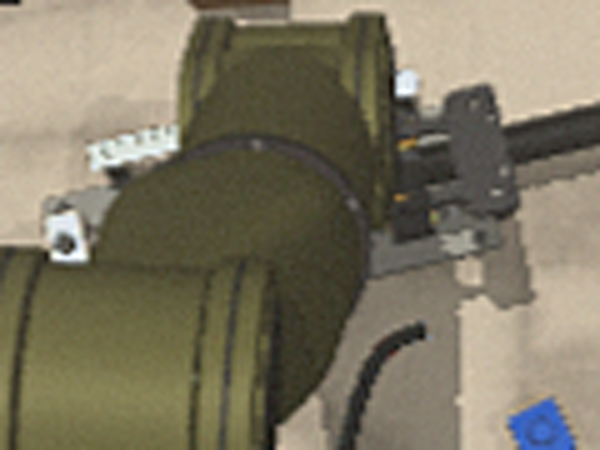

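```bash
python3 - <<'E'
from plan import *
from h import *
t=load("top0.pkl");s=load("scene0.pkl")
for k,I,rgs in(("top",t,((174,188,192,204),(215,228,176,190))),("scene",s,((186,200,246,256),(214,235,216,232)))):
  h=cv2.cvtColor(I["frame"],cv2.COLOR_RGB2HSV)
  for nm,lo,hi,rg,zs in(("yellow",(22,110,80),(38,255,255),rgs[0],(.072,)),("orange",(6,120,100),(21,255,255),rgs[1],(.064,.066,.07))):
    m=cv2.inRange(h,lo,hi)>0;w=np.zeros_like(m);w[rg[2]:rg[3],rg[0]:rg[1]]=1;m&=w
    sat=h[...,1].astype(float)*m
    v,u=np.nonzero(m);W=sat[v,u]
    for z in zs:
      Z=np.array([inv(onz(I,a,b,z)) for a,b in zip(u,v)])
      print(k,nm,z,len(u),(W@Z/W.sum()).round(4),Z.min(0).round(4),Z.max(0).round(4))
crop(t,170,170,235,210,11,'pics/tt.png');crop(s,175,205,245,265,10,'pics/ss.png')
E
```

```text
top yellow 0.072 26 [0.0338 0.1206] [0.0232 0.1152] [0.0481 0.1261]
top orange 0.064 22 [ 0.0544 -0.0066] [ 0.0438 -0.0106] [ 0.0667 -0.0028]
top orange 0.066 22 [ 0.054  -0.0067] [ 0.0433 -0.0107] [ 0.0662 -0.0028]
top orange 0.07 22 [ 0.0531 -0.0068] [ 0.0425 -0.0108] [ 0.0653 -0.003 ]
scene yellow 0.072 25 [0.0395 0.1166] [0.0301 0.1117] [0.0534 0.1225]
scene orange 0.064 30 [ 0.0616 -0.0137] [ 0.0457 -0.031 ] [ 0.0796 -0.0046]
scene orange 0.066 30 [ 0.0595 -0.0113] [ 0.0437 -0.0285] [ 0.0775 -0.0022]
scene orange 0.07 30 [ 0.0555 -0.0064] [ 0.0398 -0.0235] [0.0734 0.0026]
```

View pics/tt.png

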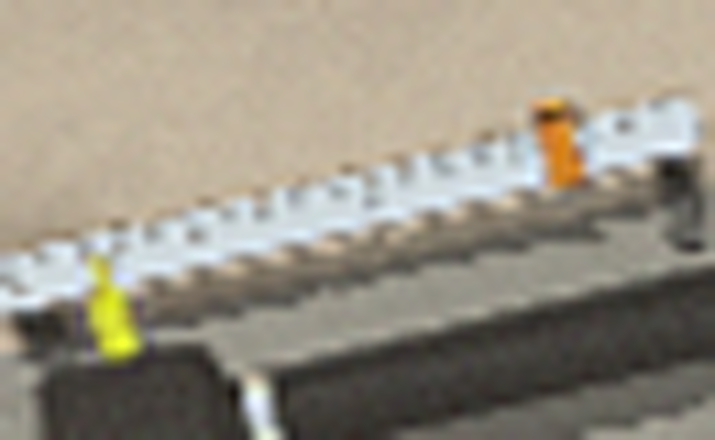

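View pics/ss.png

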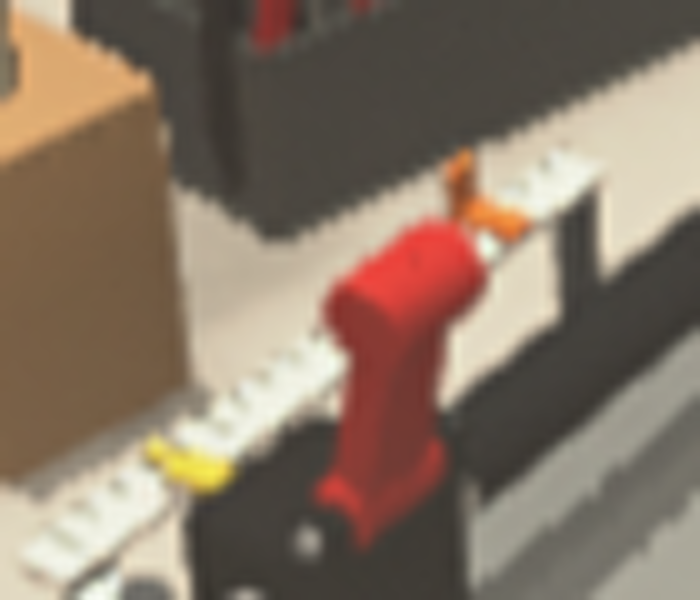

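play_rows --targets '[{"jaw": 1, "dx": 0, "dy": 0.007, "dz": 0, "yaw": 0.004}, {"jaw": 1, "dx": 0, "dy": 0.005, "dz": 0, "yaw": 0.004}, {"jaw": 1, "dx": 0, "dy": 0.003, "dz": 0, "yaw": 0}, {"jaw": 1, "dx": 0, "dy": 0.0, "dz": 0, "yaw": 0}, {"jaw": 1, "dx": 0, "dy": 0.0, "dz": 0, "yaw": 0}]'

```text
clock: 13.7
tool_pos: [0.5504, -0.0669, 0.1238]
eef_rot: [0.991, 0.136, 0.013, -0.007]
contact_force: [0.0, 2.8, 0.8]
opening: 0.336
```

```bash
python3 pm.py 8
```

```text
t 13.8 pos [ 0.5505 -0.0669  0.1238] h 0.2727 tilt [ 0.025  0.017 -1.   ] F [-1.4  3.4  1.4] q [ 0.1   0.76 -0.09  1.9   0.09  0.46 -1.34] op 0.338
dist 0.003 dh -0.007
dx -0.0013 dy 0.0027 dz -0.0002 yaw 0.007
[ 0.54999343 -0.06721495  0.14275567] [-0.02721561 -0.0040014 ]
yellow top none
yellow scene 8 227.0 226.8 depth xy [ 0.0372 -0.0012] plane xy [ 0.0392 -0.0037] y range -0.0065 -0.0005 x 0.034 0.045
orange top none
orange scene 12 221.3 224.0 depth xy [ 0.0602 -0.008 ] plane xy [ 0.065  -0.0138] y range -0.0246 -0.0059 x 0.051 0.077
```

View pics/s8.png

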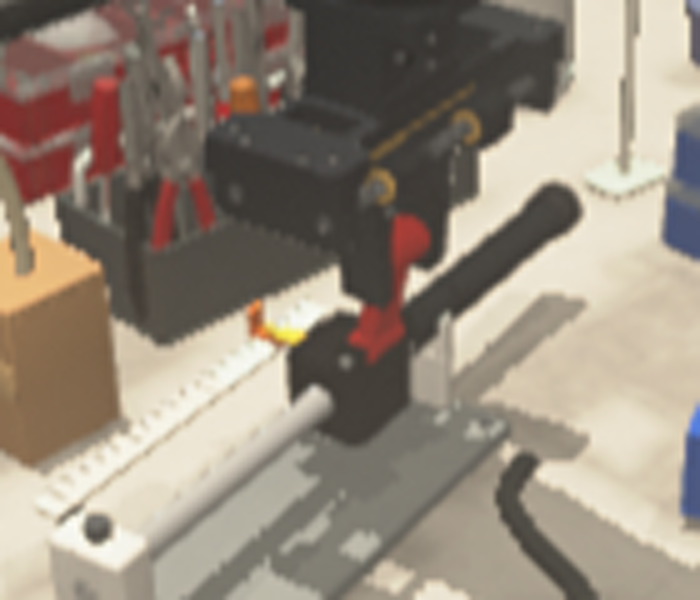

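play_rows --targets '[{"jaw": 1, "dx": 0, "dy": 0.003, "dz": 0, "yaw": 0.004}, {"jaw": 1, "dx": 0, "dy": 0.003, "dz": 0, "yaw": 0.003}, {"jaw": 1, "dx": 0, "dy": 0.001, "dz": 0, "yaw": 0}, {"jaw": 1, "dx": 0, "dy": 0.0, "dz": 0, "yaw": 0}, {"jaw": 1, "dx": 0, "dy": 0.0, "dz": 0, "yaw": 0}]'

```text
clock: 14.3
tool_pos: [0.5515, -0.0706, 0.1237]
eef_rot: [0.991, 0.135, 0.012, -0.008]
contact_force: [-0.6, 3.3, 0.5]
opening: 0.339
```

```bash
sed -i "s/^crop(s.*/&;crop(s,200,200,260,250,12,f'pics\/z{n}.png')/" pm.py; python3 pm.py 9
```

```text
t 14.4 pos [ 0.5515 -0.0706  0.1237] h 0.2699 tilt [ 0.022  0.02  -1.   ] F [-0.8  4.7  1.3] q [ 0.11  0.76 -0.09  1.9   0.09  0.47 -1.34] op 0.336
dist 0.0018 dh -0.004
dx -0.0013 dy -0.0012 dz -0.0003 yaw 0.004
[ 0.55103988 -0.07101515  0.14270488] [-0.02720494 -0.00794303]
yellow top none
yellow scene 10 228.0 225.8 depth xy [ 0.0368 -0.0048] plane xy [ 0.0397 -0.0085] y range -0.0117 -0.0052 x 0.033 0.048
orange top none
orange scene 20 222.9 225.2 depth xy [ 0.0554 -0.0079] plane xy [ 0.0581 -0.0112] y range -0.0246 -0.0038 x 0.044 0.075
```

View pics/z9.png

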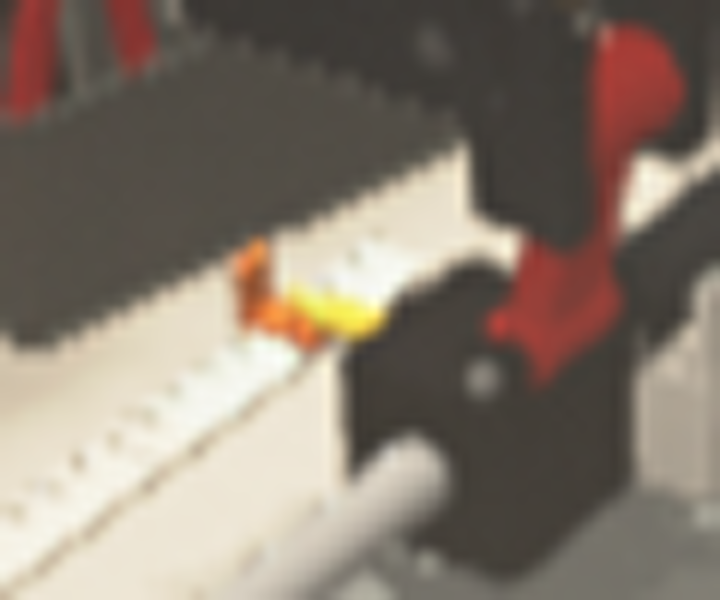

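play_rows --targets '[{"jaw": 1, "dx": -0.004, "dy": 0.0015, "dz": 0.001, "yaw": 0.002}, {"jaw": 1, "dx": -0.0065, "dy": 0.0005, "dz": 0.002, "yaw": 0.0}, {"jaw": 1, "dx": -0.006, "dy": 0.0, "dz": 0.0025, "yaw": 0}, {"jaw": 1, "dx": -0.004, "dy": 0.0, "dz": 0.002, "yaw": 0}, {"jaw": 1, "dx": 0, "dy": 0.0, "dz": 0, "yaw": 0}]'

```text
clock: 14.9
tool_pos: [0.5444, -0.0737, 0.1206]
eef_rot: [0.99, 0.135, 0.026, -0.009]
contact_force: [-0.2, 4.4, -3.9]
opening: 0.336
```

```bash
cat > lv.py <<'E'
from plan import *
st=r.get_state();M=R.from_quat(st['eef_rot']).as_matrix();p=st['tool_pos'];g=p-M[:,2]*.019
i=inv(g);a=np.arctan2(-.016-i[0],g[2]-.088)
print("t",st["clock"],"grasp stand",i.round(4),g[2].round(4),"ang",a.round(3),"rad",np.hypot(-.016-i[0],g[2]-.088).round(4),"F stand",(np.r_[inv(np.r_[O+st["contact_force"][:2]]),st["contact_force"][2]]).round(1),"M",np.round(st["moment"],2),"h",np.arctan2(M[1,0],M[0,0]).round(3),"tilt",M[:,2].round(3),"op",round(st["opening"],3),"q",st["q"].round(2))
E
python3 lv.py
```

```text
t 14.9 grasp stand [-0.0354 -0.0089] 0.1396 ang 0.36 rad 0.0551 F stand [ 0.9  4.3 -3.9] M [0.66 0.19 0.03] h 0.271 tilt [ 0.05   0.025 -0.998] op 0.336 q [ 0.12  0.75 -0.09  1.94  0.09  0.4  -1.33]
```

play_rows --targets '[{"jaw": 1, "dx": -0.006, "dy": 0.0005, "dz": 0.002, "yaw": 0.0}, {"jaw": 1, "dx": -0.006, "dy": 0.0, "dz": 0.003, "yaw": 0.0}, {"jaw": 1, "dx": -0.006, "dy": 0.0, "dz": 0.0035, "yaw": 0}, {"jaw": 1, "dx": -0.005, "dy": 0.0, "dz": 0.0035, "yaw": 0}, {"jaw": 1, "dx": -0.003, "dy": 0.0, "dz": 0.002, "yaw": 0}]' --squeeze 15

```text
clock: 15.4
tool_pos: [0.5262, -0.0787, 0.1064]
eef_rot: [0.99, 0.136, 0.034, -0.009]
contact_force: [2.8, 4.8, 1.8]
opening: 0.337
```

```bash
python3 lv.py; python3 pm.py 10 | tail -4
```

```text
t 15.4 grasp stand [-0.0545 -0.009 ] 0.1254 ang 0.801 rad 0.0537 F stand [4.  3.9 1.8] M [ 1.01 -0.52  0.08] h 0.273 tilt [ 0.065  0.028 -0.997] op 0.337 q [ 0.14  0.76 -0.09  2.02  0.1   0.3  -1.32]
yellow top 6 220.7 185.3 depth xy [ 0.0449 -0.0057] plane xy [ 0.0449 -0.0057] y range -0.0091 -0.0033 x 0.042 0.049
yellow scene 12 228.2 225.7 depth xy [ 0.0357 -0.0045] plane xy [ 0.0396 -0.0093] y range -0.0128 -0.0054 x 0.032 0.051
orange top 10 220.5 182.4 depth xy [ 0.0551 -0.0069] plane xy [ 0.0551 -0.0069] y range -0.0102 -0.0028 x 0.046 0.06
orange scene 20 222.7 225.0 depth xy [ 0.0557 -0.0076] plane xy [ 0.0593 -0.0118] y range -0.0246 -0.0038 x 0.044 0.077
```

View pics/s10.png

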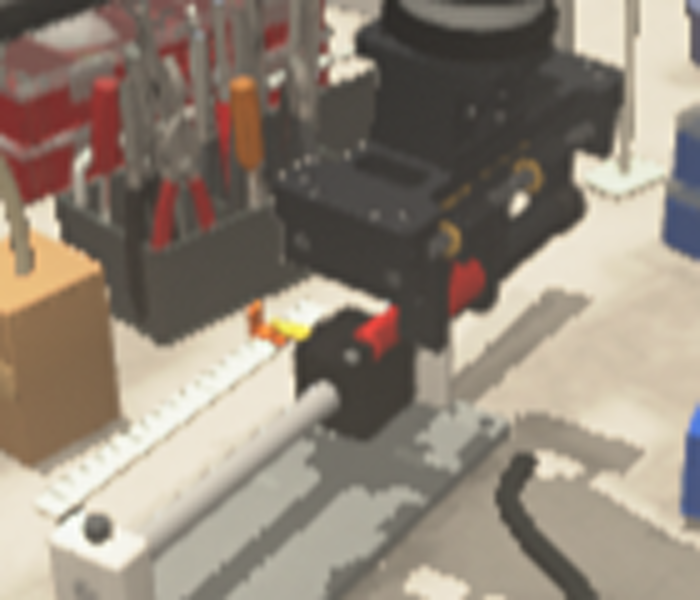

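View pics/z10.png

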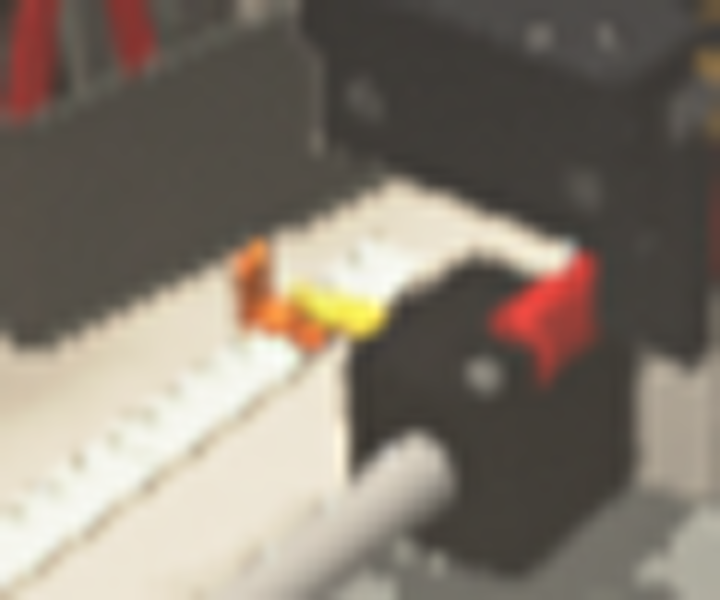

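play_rows --targets '[{"jaw": 1, "dx": -0.0045, "dy": 0.0003, "dz": 0.0045, "yaw": 0.0}, {"jaw": 1, "dx": -0.004, "dy": 0.0, "dz": 0.005, "yaw": 0.0}, {"jaw": 1, "dx": -0.003, "dy": 0.0, "dz": 0.0055, "yaw": 0}, {"jaw": 1, "dx": -0.002, "dy": 0.0, "dz": 0.005, "yaw": 0}, {"jaw": 1, "dx": -0.001, "dy": 0.0, "dz": 0.003, "yaw": 0}]'

```text
clock: 16.0
tool_pos: [0.5139, -0.0821, 0.0805]
eef_rot: [0.99, 0.137, 0.036, -0.009]
contact_force: [2.0, 4.8, 3.3]
opening: 0.338
```

```bash
python3 lv.py; python3 pm.py 11 | tail -4
```

```text
t 16.0 grasp stand [-0.0673 -0.009 ] 0.0994 ang 1.352 rad 0.0526 F stand [3.2 4.2 3.3] M [ 0.91 -0.41  0.02] h 0.274 tilt [ 0.068  0.028 -0.997] op 0.338 q [ 0.14  0.8  -0.08  2.06  0.11  0.21 -1.32]
yellow top 26 221.2 188.6 depth xy [ 0.0346 -0.0051] plane xy [ 0.0349 -0.005 ] y range -0.0093 0.0 x 0.024 0.049
yellow scene 12 228.2 225.7 depth xy [ 0.0351 -0.0036] plane xy [ 0.0396 -0.0093] y range -0.0128 -0.0054 x 0.032 0.051
orange top 10 220.5 182.4 depth xy [ 0.0549 -0.007 ] plane xy [ 0.0551 -0.0069] y range -0.0102 -0.0028 x 0.046 0.06
orange scene 20 222.7 225.0 depth xy [ 0.0559 -0.0078] plane xy [ 0.0593 -0.0118] y range -0.0246 -0.0038 x 0.044 0.077
```

play_rows --targets '[{"jaw": 1, "dx": -0.001, "dy": 0.0015, "dz": 0.003, "yaw": 0.0}, {"jaw": 1, "dx": 0, "dy": 0.001, "dz": 0.003, "yaw": 0.0}, {"jaw": 1, "dx": 0, "dy": 0.0005, "dz": 0.003, "yaw": 0}, {"jaw": 1, "dx": 0, "dy": 0.0, "dz": 0.003, "yaw": 0}, {"jaw": 1, "dx": 0, "dy": 0.0, "dz": 0.002, "yaw": 0}]'

```text
clock: 16.6
tool_pos: [0.5135, -0.0839, 0.0702]
eef_rot: [0.99, 0.138, 0.035, -0.01]
contact_force: [-2.2, 4.5, 20.5]
opening: 0.331
```

```bash
python3 lv.py; python3 pm.py 12 | tail -4
```

```text
t 16.6 grasp stand [-0.0682 -0.0107] 0.0891 ang 1.55 rad 0.0522 F stand [-0.9  5.  20.5] M [1.15 0.2  0.07] h 0.276 tilt [ 0.067  0.029 -0.997] op 0.331 q [ 0.14  0.82 -0.08  2.07  0.12  0.19 -1.32]
yellow top 22 221.7 188.4 depth xy [ 0.0348 -0.0066] plane xy [ 0.0351 -0.0066] y range -0.0106 -0.002 x 0.024 0.049
yellow scene 11 228.5 225.2 depth xy [ 0.0364 -0.0065] plane xy [ 0.0403 -0.0115] y range -0.0154 -0.0078 x 0.033 0.051
orange top 11 220.2 182.4 depth xy [ 0.055  -0.0061] plane xy [ 0.0554 -0.006 ] y range -0.0102 -0.0028 x 0.045 0.066
orange scene 21 223.0 225.0 depth xy [ 0.0552 -0.008 ] plane xy [ 0.0586 -0.012 ] y range -0.0246 -0.0038 x 0.044 0.077
```

View pics/s12.png

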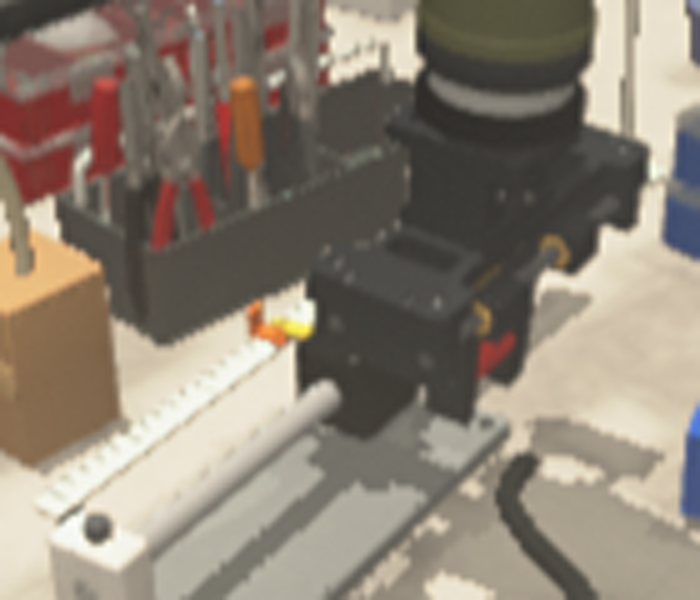

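View pics/t12.png

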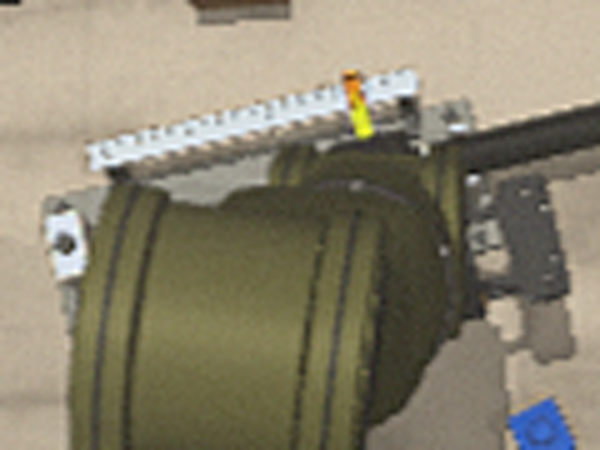

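play_rows --targets '[{"jaw": 1, "dx": 0, "dy": 0, "dz": 0, "yaw": 0.0}, {"jaw": 1, "dx": 0, "dy": 0, "dz": 0, "yaw": 0.0}, {"jaw": 1, "dx": 0, "dy": 0, "dz": 0, "yaw": 0}, {"jaw": 1, "dx": 0, "dy": 0.0, "dz": 0, "yaw": 0}, {"jaw": 1, "dx": 0, "dy": 0.0, "dz": 0, "yaw": 0}]' --squeeze 25

```text
clock: 17.2
tool_pos: [0.5135, -0.0839, 0.0709]
eef_rot: [0.99, 0.138, 0.036, -0.01]
contact_force: [1.1, 4.8, 4.7]
opening: 0.33
```

```bash
python3 lv.py; python3 pm.py 13 | tail -4; python3 - <<'E'
from plan import *
from h import *
s=r.snapshot("scene");P=cloud(s);h=cv2.cvtColor(s['frame'],cv2.COLOR_RGB2HSV)
m=((cv2.inRange(h,(0,130,50),(9,255,255))>0)|(cv2.inRange(h,(172,130,50),(180,255,255))>0));w=np.zeros_like(m);w[220:245,250:285]=1;m&=w
for v,u in zip(*np.nonzero(m)): print(u,v,np.r_[inv(P[v,u]),P[v,u][2]].round(4))
crop(s,235,205,295,255,12,'pics/g13.png')
E
```

```text
t 17.2 grasp stand [-0.0682 -0.0107] 0.0898 ang 1.535 rad 0.0522 F stand [2.4 4.4 4.7] M [ 0.96 -0.18  0.03] h 0.277 tilt [ 0.068  0.029 -0.997] op 0.33 q [ 0.14  0.82 -0.08  2.07  0.12  0.19 -1.32]
yellow top 20 221.8 188.6 depth xy [ 0.034  -0.0067] plane xy [ 0.0345 -0.0066] y range -0.0106 -0.002 x 0.024 0.049
yellow scene 11 228.5 225.2 depth xy [ 0.0366 -0.0068] plane xy [ 0.0403 -0.0115] y range -0.0154 -0.0078 x 0.033 0.051
orange top 10 220.2 182.0 depth xy [ 0.0559 -0.0064] plane xy [ 0.0565 -0.0063] y range -0.0102 -0.0028 x 0.048 0.066
orange scene 21 223.0 225.0 depth xy [ 0.0551 -0.0079] plane xy [ 0.0586 -0.012 ] y range -0.0246 -0.0038 x 0.044 0.077
271 227 [-0.0774 -0.0208  0.1018]
266 228 [-0.0742 -0.004   0.1072]
267 228 [-0.0753 -0.0067  0.106 ]
269 228 [-0.0773 -0.0121  0.1038]
270 228 [-0.0786 -0.0144  0.1029]
271 228 [-0.0786 -0.019   0.1005]
272 228 [-0.078  -0.0244  0.0973]
266 229 [-0.0758 -0.0015  0.1064]
267 229 [-0.0762 -0.0052  0.1045]
268 229 [-0.0758 -0.0102  0.1015]
269 229 [-0.0769 -0.0129  0.1004]
270 229 [-0.0782 -0.0151  0.0997]
271 229 [-0.078  -0.02    0.0969]
266 230 [-0.0769  0.0002  0.105 ]
267 230 [-0.0768 -0.0043  0.1024]
268 230 [-0.0784 -0.006   0.102 ]
269 230 [-0.0782 -0.0107  0.0994]
270 230 [-0.078  -0.0155  0.0967]
266 231 [-0.0778  0.0016  0.1033]
267 231 [-0.0786 -0.0014  0.1019]
268 231 [-0.0795 -0.0043  0.1006]
269 231 [-0.0781 -0.0109  0.0965]
266 232 [-0.0774  0.001   0.1001]
267 232 [-0.0797  0.0003  0.1005]
268 232 [-0.0775 -0.0075  0.0954]
266 233 [-0.0784  0.0027  0.0987]
267 233 [-0.0774 -0.0033  0.0949]
266 234 [-0.0785  0.0028  0.096 ]
```

View pics/g13.png

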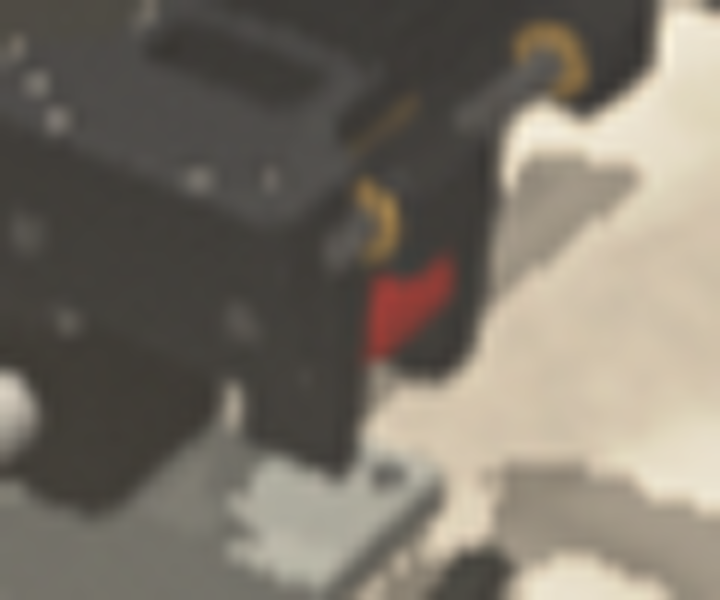

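play_rows --targets '[{"jaw": 1, "dx": 0, "dy": 0, "dz": 0.001, "yaw": 0.0}, {"jaw": 1, "dx": 0, "dy": 0, "dz": 0.002, "yaw": 0.0}, {"jaw": 1, "dx": 0, "dy": 0, "dz": 0.002, "yaw": 0}, {"jaw": 1, "dx": 0, "dy": 0.0, "dz": 0.001, "yaw": 0}, {"jaw": 1, "dx": 0, "dy": 0.0, "dz": 0.001, "yaw": 0}]'

```text
clock: 17.85
tool_pos: [0.5137, -0.0842, 0.0706]
eef_rot: [0.99, 0.138, 0.037, -0.008]
contact_force: [-0.3, 4.5, 10.3]
opening: 0.329
```

```bash
python3 lv.py; python3 pm.py 14 | tail -4; python3 lv.py; python3 - <<'E'
from plan import *
from h import *
s=r.snapshot("scene");t=r.snapshot("top");P=cloud(s);h=cv2.cvtColor(s['frame'],cv2.COLOR_RGB2HSV)
m=((cv2.inRange(h,(0,130,50),(9,255,255))>0)|(cv2.inRange(h,(172,130,50),(180,255,255))>0));w=np.zeros_like(m);w[220:245,250:285]=1;m&=w
p=P[m];x=np.array([inv(a)[0] for a in p]);z=p[:,2]
from scipy.optimize import least_squares
o=least_squares(lambda c:np.hypot(x-c[0],z-c[1])-.011,[-.068,.098],loss="huber",f_scale=.001);print("grip centre x,z",o.x.round(4),"angle",np.arctan2(-.016-o.x[0],o.x[1]-.088).round(3))
crop(t,150,165,310,285,5,'pics/tf.png');cv2.imwrite('pics/sf.png',s['frame'][...,::-1])
E
```

```text
t 17.85 grasp stand [-0.0682 -0.011 ] 0.0895 ang 1.542 rad 0.0522 F stand [ 0.9  4.4 10.3] M [ 1.11 -0.07  0.04] h 0.277 tilt [ 0.072  0.027 -0.997] op 0.329 q [ 0.14  0.82 -0.08  2.07  0.12  0.18 -1.32]
yellow top 20 221.8 188.6 depth xy [ 0.0335 -0.007 ] plane xy [ 0.0343 -0.0069] y range -0.0106 -0.0029 x 0.024 0.049
yellow scene 10 228.3 225.2 depth xy [ 0.0373 -0.0067] plane xy [ 0.0408 -0.0111] y range -0.0141 -0.0078 x 0.033 0.051
orange top 10 220.2 182.3 depth xy [ 0.0552 -0.0062] plane xy [ 0.0556 -0.0061] y range -0.0102 -0.0028 x 0.045 0.066
orange scene 22 223.1 225.0 depth xy [ 0.055  -0.0082] plane xy [ 0.0583 -0.0122] y range -0.0246 -0.0038 x 0.044 0.077
t 17.95 grasp stand [-0.0682 -0.011 ] 0.0894 ang 1.544 rad 0.0522 F stand [ 0.3  5.2 14. ] M [1.16 0.08 0.12] h 0.277 tilt [ 0.072  0.027 -0.997] op 0.328 q [ 0.14  0.82 -0.08  2.07  0.12  0.18 -1.32]
grip centre x,z [-0.0673  0.0984] angle 1.372
```

View pics/tf.png

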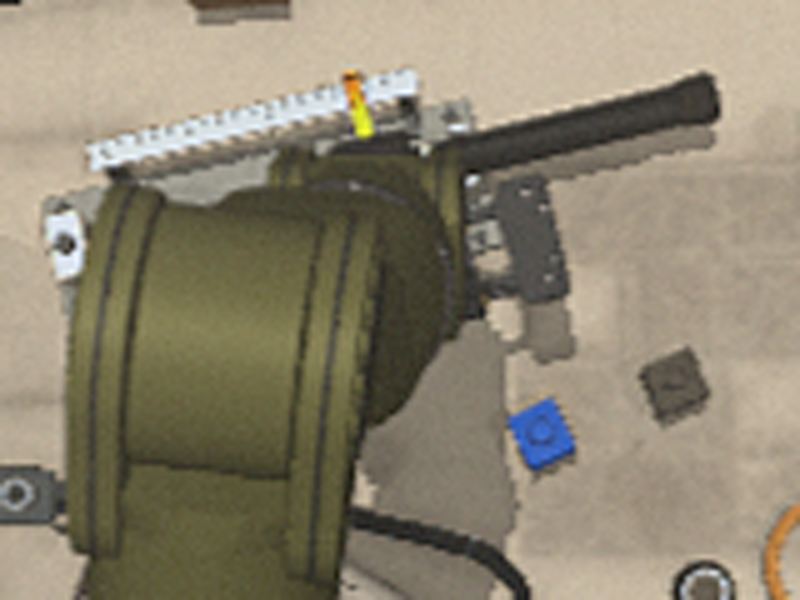

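View pics/sf.png

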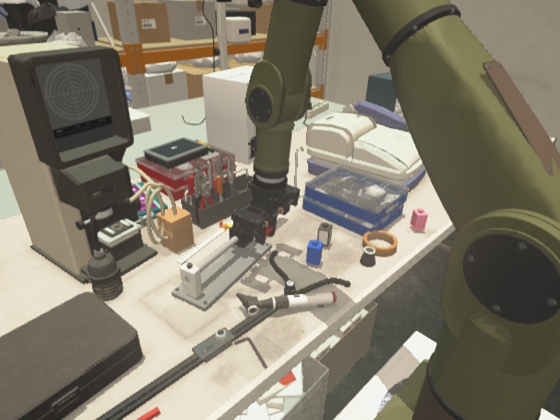

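```bash
python3 -c "
from plant import r
print(r.finish_job()); print(r.get_state()['clock'],r.get_state()['tool_pos'])"
```

```text
the job is handed in; nothing more can be done
None
the job is handed in; nothing more can be done
```

The job is handed in at about 18 s of the 58 s allowed. The arm is still gripping the lever and holding the leg at the mark.

**Viewer:** I lifted the black and pale viewer out before the leg moved. It stands upright on the bench about 0.16 m to the robot's side of the leg's line. I did not move the blue and pink look-alikes, the carton or the loupe.

**Leg:** I pinched the lever's grip bar and drew the leg out to the mark. In the last top view the pointer is at stand y ≈ -6.9 mm and the mark at -6.1 to -6.6 mm, so they agree to within about 1 mm. The tool pose gives 128.7 mm drawn out, and the start images gave 127.2 mm as the target.

**Lever:** I swung it down to its stop. A circle fitted to the visible part of the grip puts the angle at about 1.37 rad, against 1.40 for fully shut, which is within what I can measure. The lever then resisted about 20 N of downward push, and I left 10–14 N on it at hand-in.

**Checks that disagreed:**
- The tool pose alone would put the lever at 1.54 rad, which is past its stop. I take this to mean the pads slid about 8 mm down the grip bar while pressing. The jaw opening still read about 29 mm, so the grip was held.
- The oblique camera's plane-based readings are off by several millimetres compared with the top view. I relied on the top view.

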